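Test the paint film on a nest-box roof

TASK

First turn the turntable anticlockwise by its orange handle until it comes up against its stop, so that the nest box's sloping roof faces you. Then take the yellow paint probe out of its stand and hold it square to the roof with its brass foot on the pink dot, pressing lightly so that the sprung foot goes about half way in. Finish while still holding the probe there, and leave the other things on the bench where they are.

Things in the scene. Friction and masses are not known exactly. Their poses are not given: they have to be found in the camera images.
- turntable_base: Fixed round steel foot of the turntable; origin at bench level on the vertical turning axis. A plywood disc (radius 150, underside 32, top 50 above the bench) turns on it, with a small wooden nest box (90 x 90, red front) screwed to the middle of the disc. A red stop block on the foot, 45 high and 166 from the axis, catches a steel lug on the disc's rim. With the disc at its stop the low front of the nest box faces this body's -x and the handle lies on its -y side.
- turntable (a joint): Angle of the disc, rad: grows anticlockwise seen from above, from 0 to 1.571, where the lug meets the stop. It starts somewhere between 0 and 0.5 and stays where it is left; turning needs about 2 to 3 N at the handle.
- handle (a point): The turntable's upright orange dowel handle, 18 diameter, 70 high, standing on the disc 130 from the turning axis; this point is on its centreline 45 above the disc (95 above the bench), 25 below its top. It turns with the disc.
- roof: Green roof board of the nest box, 114 x 120 x 12, sloping at 20 degrees from level, turning with the disc. Origin at the centre of its underside, on the turning axis; z is square to the roof, outward; y points down the slope. Its lowest point is about 116, its highest about 169 above the bench; it overhangs to 60 from the turning axis.
- dot (a point): Centre of the pink dot (20 diameter) on the roof's upper face, 12 along z and 8 down the slope from the roof's origin, about 145 above the bench. Axes as the roof's.
- stand: Fixed blue block 80 x 80 x 60 high with an upright through hole of 21 in its middle, in which the probe stands. Origin at the centre of its underside.
- probe: Loose pen-shaped paint-film probe, 138 long, 135 g. Origin on its axis at the tip of the unpressed foot; z runs along the axis from the foot to the grip's end. From the tip up: brass foot (12 diameter, round end, sticks out 14), steel nose (16 diameter, 14 to 50), black collar (34 diameter, 50 to 56), yellow round grip (22 diameter, 56 to 138). It starts upright, its collar resting on the stand and the lowest 50 in the hole, tip 10 above the bench.
- probe_grip (a point): Middle of the probe's yellow grip, on its axis, 97 from the tip of the unpressed foot; axes as the probe's (z away from the foot). At the start 107 above the bench.
- probe_tip (a point): Tip of the brass foot, moving with it.
- foot (a joint): How far the sprung foot is pushed into the nose, m: 0 free, 0.012 fully in. The spring pushes back with 1.2 N at first touch, 3 N half way and 4.8 N fully in (300 N/m).
- screwdriver: Loose screwdriver with orange handle lying on the bench; to be left alone.
- yellow_block: Loose yellow wooden block, 90 x 50 x 35; to be left alone.
- lilac_board: Loose lilac board, 140 x 80 x 18; to be left alone.
- paint_can: Loose paint can, 74 diameter, 100 high; to be left alone.
- glue: Loose white glue bottle with a red cap, 50 diameter, 140 high; to be left alone.
- brush: Loose paint brush lying on the bench; to be left alone.
- green_offcut: Loose green offcut, 100 x 45 x 18; to be left alone.
Not all that is in view belongs to the job. There is more than one size of the probe; the one meant has the size given above.

How it is judged:
By the outcome, as a careful person would: the job done as asked, in the order asked, and still so for the second after the job is handed in, while the arm keeps its last pose, push and grip.
It also fails if it takes over 58 s, if anything falls off the work surface, if the arm or the gripper's body presses on something with over 40 N, if the wrist force passes 120 N, or if a joint passes its speed limit or range.

ROBOT

A 6-joint arm with a two-finger parallel gripper is mounted at the origin on the work surface. World frame = base frame: x ahead of the robot, y to its left, z up, the work surface at z = 0. Lengths are in m, angles in rad, forces in N, time in s.
With the tool pointing down it reaches from about 0.225 to 0.875 m from the base axis. Payload 3.4 kg.
Tool frame: the origin (TCP) lies between the finger pads; the fingertips stand 11 mm ahead of it and the grasp point (between the pads) lies 8 mm behind it (tips_ahead is the distance from the TCP to the fingertips, in m); z points along the fingers, x is the direction in which the jaws open and shut, and the axes are right-handed (so a half turn about z gives the same grasp; the last joint's range is limited). The gripper opens to 85 mm and grips with 20 to 120 N. Pads are 22 mm wide; open, the fingers measure 114 mm over their backs; the gripper's body (76 mm by 85 mm) begins 54 mm behind the grasp point. The pads swing forward as they close: fully open they stand 13 mm farther back than shut.
Start: joints at [-1.373, 0.276, 1.505, -0, 1.361, -0.121], TCP at [0.18, -0.546, 0.242] pointing down, gripper open.
Joint ranges: [-2.89, 2.89], [-0.75, 2.08], [0.22, 2.7], [-1.18, 4.32], [0.11, 2.71], [-2.7, 2.7]. Speed limits (rad/s): [2.57, 2.57, 3.14, 3.14, 3.14, 3.14].

INTERFACE

Orientations are given as a unit quaternion [w, x, y, z].
In Python, from rig import get_state, get_image, sign_off, masks_of, tips_ahead gives the robot as it stands.
- The arm moves only by the tool play_rows, never from a script. Its argument "series" is a list of rows, each an object of numbers: "fingers": the closure, from -1 (fully open) to 1 (shut); "dx", "dy", "dz": the shift along the world's x, y, z in mm; "turn": the turn about the world's z in rad. A call has 1 to 20 rows; each row shifts and turns the pose as measured when the row begins; what a row does not reach is not made up. A row lasts 1/12 s, in which the tool goes at most 41.7 mm and 7.16 degrees, less where a joint would pass 70% of its speed; a pose out of reach is approached as far as the arm can. A call with a gripper value outside its range is refused whole. The fingers move at their own pace and stop on an object; "squeeze" is the grip in N (left out, the last holds). Time passes only in rows, so rows that do not move let the fingers close. It gives the time, the measured TCP pose, the force and the opening at its end, in the units of the state.
- get_state(): the state, without advancing time (a new reading comes with each control period).
- get_image(name): name is "scene" or "top" or "wrist"; returns a dict with "pixels" (400x640x3 uint8, red, green, blue), "vfov" (degrees; the focal length in pixels is half the picture's height over the tangent of half this angle, whatever the lens; pixels are square), "cx", "cy" (the principal point, pixels), "rvec" (rotation vector, rad) and "tvec" (3), from world to camera coordinates, as OpenCV has them; the wrist camera has in their place "hand_eye" (4x4, takes a point from camera to tool coordinates, whose origin is the TCP and whose axes are the tool frame's). Camera axes: x right, y down, z forward; pixel columns grow to the right and rows downward; lengths in m; the calibration is good to about 2 mm. A picture is of the moment at which its call begins: read the wrist's pose just before it. There is no depth.
- sign_off(): hands the job in, once; it reports no verdict.
Trained networks look in a picture, given as the dict that the camera call returned (one of the last four; its "shot" number tells which), for a name from the list of things; names that differ only in an ending like _2 or _b are one class to them, and where a whole thing is asked for, a point or a joint stands for the part that bears it (a point fixed in the world has none). Each returns a list of dicts, best first, with "p" (0 to 1); they miss things now and then, are a little off and sometimes report something else, mostly with a low value. They report only what shows in the picture. A call takes as long as a camera call. They do not tell look-alikes from the thing itself.
- masks_of(picture, label): "region" (400x640 bool, what is visible of it) and "xy" ([column, row] in pixels, amid what is visible of it).
The state is a dict: "clock": time; "qpos": joint angles; "qd": joint speeds; "effort": joint torques, N m; "position": TCP position; "ee_rot": TCP orientation; "contact_force": force on the tool from outside, world axes, zero at the start; "moment": the same for the moment, N m; "width": finger opening in m.
Only numpy, scipy, OpenCV 4.12 (cv2) and the standard library are available. Lean on these libraries where they do the work, as an engineer would, in place of code of your own. Each camera call takes 0.05 s, during which the arm holds its last target. There are 200 camera calls.

## Working session

There is one attempt and no reset: what is moved stays moved. The work goes in short steps, Python scripts to look and compute and a tool call to move; the robot and the scene stay as the last step left them, time stands still between calls to the robot, and variables do not carry over. Pictures are saved under pics/ and viewed, about 8 in all and at most 12, crops included, and the job is handed in when it is done.

Besides the shell and the picture viewer there is one more tool, called after "Call:" by a JSON object that holds its "op" and its "data", one argument or row to a line. play_rows: Moves the arm, as the interface text tells. Its arguments: {"type":"object","properties":{"series":{"type":"array"},"squeeze":{"type":"number"}},"required":["series"]}

```bash
mkdir -p pics; ls
cat > h.py <<'E'
import numpy as np,cv2
from rig import *
def cam(im):
    R=cv2.Rodrigues(np.array(im['rvec'],float))[0];t=np.array(im['tvec'],float).ravel()
    f=200/np.tan(np.radians(im['vfov'])/2);return R,t,f
def onz(im,uv,z):
    R,t,f=cam(im);d=R.T@np.array([(uv[0]-im['cx'])/f,(uv[1]-im['cy'])/f,1]);c=-R.T@t
    return c+d*(z-c[2])/d[2]
def proj(im,p):
    R,t,f=cam(im);q=R@np.array(p,float)+t;return np.array([im['cx']+f*q[0]/q[2],im['cy']+f*q[1]/q[2]])
def save(im,n,box=None,s=1):
    a=im['pixels'][:,:,::-1]
    if box: a=a[box[1]:box[3],box[0]:box[2]]
    cv2.imwrite('pics/'+n,cv2.resize(a,None,fx=s,fy=s,interpolation=cv2.INTER_CUBIC))
E
python3 - <<'E'
from h import *
s=get_state();print(s)
ims=[get_image(n) for n in('scene','top')]
cv2.imwrite('pics/a.png',np.hstack([cv2.resize(i['pixels'][:,:,::-1],(640,400)) for i in ims])[:, :640]); save(ims[1],'b.png',s=1.25)
for i in ims:
    print(i['vfov'],i['cx'],i['cy'],i['rvec'],i['tvec'])
    for l in['turntable_base','handle','roof','dot','stand','probe','probe_grip']:
        print(l,[(round(m['p'],2),np.round(m['xy']).tolist(),int(m['region'].sum())) for m in masks_of(i,l)][:4])
E
```

```text
pics
{'clock': 0.0, 'qpos': array([-1.37298413e+00,  2.76574639e-01,  1.50610854e+00, -2.87122363e-05,
        1.36070361e+00, -1.21010705e-01]), 'qd': array([ 1.11636759e-03, -5.08796873e-04,  1.20126445e-03,  4.03049682e-04,
        1.16469039e-03,  1.11704545e-05]), 'effort': array([-1.16761286e-03, -4.16773367e+01, -2.45807576e+01, -5.19311561e-04,
        1.09365719e-02,  4.03225698e-06]), 'position': array([ 0.18011353, -0.54553478,  0.2414611 ]), 'ee_rot': array([-5.99202947e-04,  8.10386837e-01, -5.85894504e-01, -6.67745681e-04]), 'contact_force': array([0.09634638, 0.15935691, 0.38169717]), 'moment': array([ 0.06015624,  0.03788524, -0.03299425]), 'width': 0.08546578453179915}
45.27517935554391 312.28400709692505 201.13912282533695 [ 1.26241676  2.07733121 -1.05495797] [ 0.22394892 -0.16244835  1.83914006]
turntable_base [(0.67, [266.0, 229.0], 6120)]
handle [(0.57, [267.0, 226.0], 6060)]
roof [(0.61, [267.0, 197.0], 1168)]
dot [(0.83, [270.0, 203.0], 1065)]
stand [(0.74, [189.0, 176.0], 429), (0.71, [395.0, 260.0], 930), (0.66, [360.0, 316.0], 892)]
probe [(0.62, [398.0, 234.0], 225), (0.52, [425.0, 265.0], 164), (0.52, [409.0, 232.0], 128), (0.36, [492.0, 298.0], 639)]
probe_grip [(0.75, [396.0, 233.0], 226), (0.65, [413.0, 226.0], 117), (0.5, [426.0, 261.0], 149)]
57.53961338539556 315.2745852639447 202.0618226109005 [ 2.11542956 -2.1713402   0.14389214] [0.04233354 0.54805092 1.0754234 ]
turntable_base [(0.88, [359.0, 191.0], 7657), (0.26, [362.0, 182.0], 1735), (0.19, [480.0, 282.0], 303)]
handle [(0.82, [358.0, 190.0], 7565)]
roof [(0.68, [356.0, 182.0], 1811)]
dot [(0.65, [363.0, 183.0], 1726)]
stand [(0.64, [237.0, 221.0], 717)]
probe [(0.64, [228.0, 217.0], 142), (0.64, [231.0, 246.0], 66), (0.39, [479.0, 282.0], 364)]
probe_grip [(0.64, [234.0, 216.0], 151), (0.59, [233.0, 250.0], 70), (0.22, [238.0, 221.0], 786)]
```

View pics/a.png

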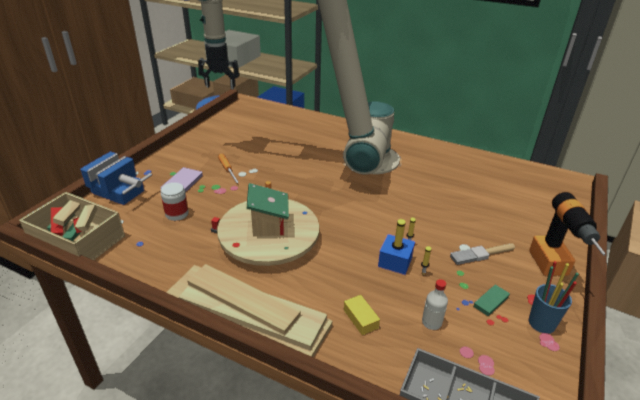

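View pics/b.png

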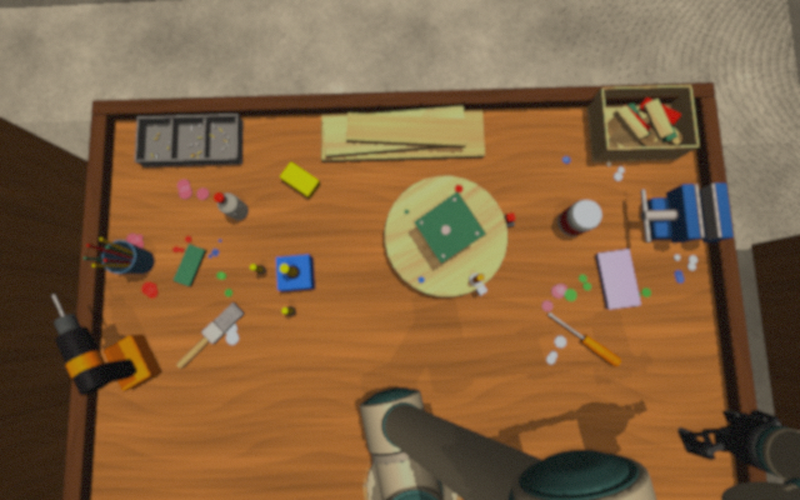

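Run:
```python
from h import *
t=get_image('top');s=get_image('scene')
a=cv2.resize(t['pixels'][130:250,290:430,::-1],(560,480),interpolation=cv2.INTER_CUBIC)
b=cv2.resize(s['pixels'][205:285,370:440,::-1],(240,274),interpolation=cv2.INTER_CUBIC)
c=cv2.resize(t['pixels'][195:265,190:260,::-1],(240,240),interpolation=cv2.INTER_CUBIC)
o=np.zeros((514,800,3),np.uint8);o[:480,:560]=a;o[:274,560:]=b;o[274:,560:]=c;cv2.imwrite('pics/c.png',o)
m=masks_of(t,'turntable_base')[0]['region'].astype(np.uint8)
# top-view disc ellipse fit via light ply outline at z=.05
c=max(cv2.findContours(m,0,1)[0],key=cv2.contourArea);e=cv2.fitEllipse(cv2.convexHull(c));print(e,onz(t,e[0],.045))
for n,uv,z in[('handletop',(382,222),.12),('dot',(356.5,184),.145),('stop',(408,174),.045),('probe top',(230,214),.148),('stand',(236,218),.06)]:print(n,onz(t,uv,z))
ss=[x for x in masks_of(t,'stand')][0]['region'];print('standrect',cv2.minAreaRect(np.argwhere(ss)[:,::-1].astype(np.float32)))
for i in(t,s):
  for x in masks_of(i,'probe'):
    r=np.argwhere(x['region']);print(x['p'],x['xy'],r.min(0),r.max(0))
```

```text
((358.802001953125, 188.98057556152344), (97.51099395751953, 103.84752655029297), 89.17726135253906) [ 0.58495945 -0.10603404  0.045     ]
handletop [ 0.47579187 -0.15845783  0.12      ]
dot [ 0.58148983 -0.08868802  0.145     ]
stop [ 0.62752407 -0.25882373  0.045     ]
probe top [0.50647194 0.26279715 0.148     ]
stand [0.5042153  0.26613846 0.06      ]
standrect ((236.23538208007812, 218.73692321777344), (29.010820388793945, 30.342100143432617), 86.8201675415039)
0.61 [234.9, 146.2] [131 224] [159 255]
0.48 [226.9, 218.7] [211 224] [223 239]
0.46 [208.0, 215.8] [213 202] [219 211]
0.44 [232.0, 246.8] [245 226] [252 236]
0.2 [152.1, 216.7] [196 139] [229 164]
0.82 [399.9, 234.5] [220 392] [249 405]
0.58 [409.7, 230.1] [218 407] [239 415]
0.57 [424.1, 259.9] [248 422] [272 430]
```

View pics/c.png

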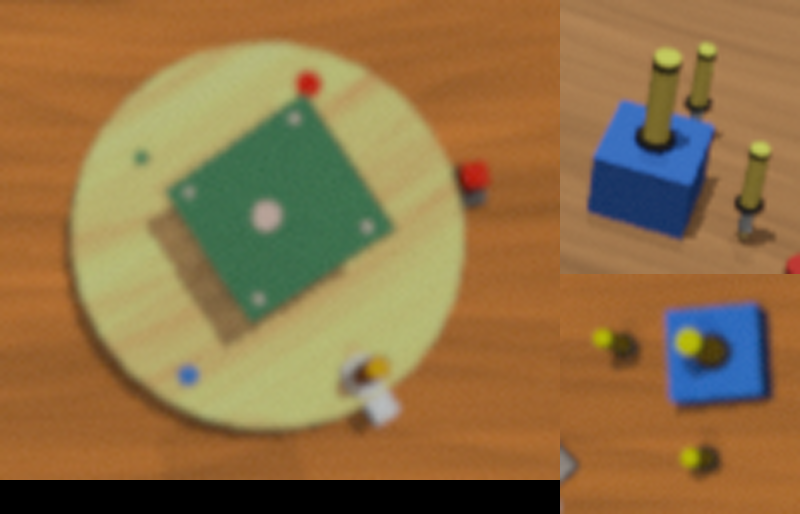

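Look-alikes for the probe (top-view pixels): the full-size one in the blue stand at (230,214), and smaller ones at (207,216) and (231,248). I choose the one in the blue stand. The handle's dowel top is at about (384,222).

Call:
{"op": "play_rows", "data": {
  "series": [
    {"dx": 23,"dy": 30,"turn": 0.01},
    {"dx": 23,"dy": 30,"turn": 0.01},
    {"dx": 23,"dy": 30,"turn": 0.01},
    {"dx": 23,"dy": 30,"turn": 0.01},
    {"dx": 23,"dy": 30,"turn": 0.01},
    {"dx": 23,"dy": 30,"turn": 0.01},
    {"dx": 23,"dy": 30,"turn": 0.01},
    {"dx": 23,"dy": 30,"turn": 0.01},
    {"dx": 23,"dy": 30,"turn": 0.01},
    {"dx": 23,"dy": 30,"turn": 0.01},
    {"dx": 20,"dy": 30,"turn": 0.01},
    {"dx": 20,"dy": 30,"turn": 0.01},
    {"dx": 10,"dy": 15,"turn": 0.01},
    {"dx": 0}
  ]
}}

```text
invalid input at $.series[0]: expected keys fingers, dx, dy, dz, turn
```

Call:
{"op": "play_rows", "data": {
  "series": [
    {"fingers": -1,"dx": 23,"dy": 30,"dz": 0,"turn": 0.01},
    {"fingers": -1,"dx": 23,"dy": 30,"dz": 0,"turn": 0.01},
    {"fingers": -1,"dx": 23,"dy": 30,"dz": 0,"turn": 0.01},
    {"fingers": -1,"dx": 23,"dy": 30,"dz": 0,"turn": 0.01},
    {"fingers": -1,"dx": 23,"dy": 30,"dz": 0,"turn": 0.01},
    {"fingers": -1,"dx": 23,"dy": 30,"dz": 0,"turn": 0.01},
    {"fingers": -1,"dx": 23,"dy": 30,"dz": 0,"turn": 0.01},
    {"fingers": -1,"dx": 23,"dy": 30,"dz": 0,"turn": 0.01},
    {"fingers": -1,"dx": 23,"dy": 30,"dz": 0,"turn": 0.01},
    {"fingers": -1,"dx": 23,"dy": 30,"dz": 0,"turn": 0.01},
    {"fingers": -1,"dx": 23,"dy": 30,"dz": 0,"turn": 0.01},
    {"fingers": -1,"dx": 23,"dy": 30,"dz": 0,"turn": 0.01},
    {"fingers": -1,"dx": 0,"dy": 0,"dz": 0,"turn": 0}
  ]
}}

```text
clock: 2.18
position: [0.4638, -0.172, 0.2432]
ee_rot: [0.001, 0.843, -0.538, 0.004]
contact_force: [0.4, -0.7, 0.2]
width: 0.0852
```

```bash
cat >> h.py <<'E'
def wrist():
    s=get_state();im=get_image('wrist')
    q=np.array(s['ee_rot']);from scipy.spatial.transform import Rotation as Ro
    T=np.eye(4);T[:3,:3]=Ro.from_quat(q[[1,2,3,0]]).as_matrix();T[:3,3]=s['position']
    W=np.linalg.inv(T@np.array(im['hand_eye']))
    im['rvec']=cv2.Rodrigues(W[:3,:3])[0].ravel();im['tvec']=W[:3,3];return s,im
E
python3 - <<'E'
from h import *
s,w=wrist();save(w,'d.png');t=get_image('top')
print(w['vfov'],s['position'])
for z in(.05,.12):print(z,proj(w,[.476,-.158,z]))
im=w['pixels'];h=cv2.cvtColor(im,cv2.COLOR_RGB2HSV)
E
```

```text
71.68008600351578 [ 0.4638331  -0.17199405  0.24316329]
0.05 [312.44605831 163.21453893]
0.12 [311.05553398 178.27724392]
```

View pics/d.png

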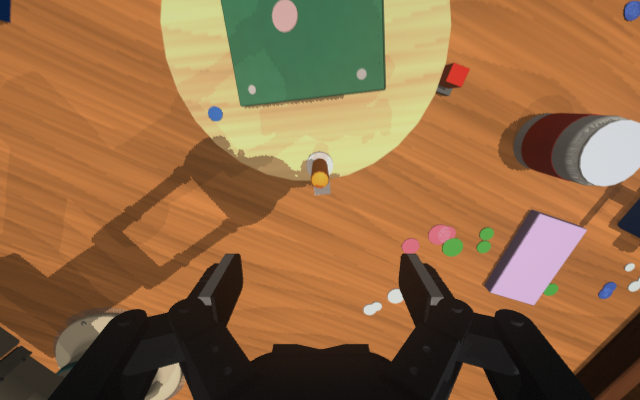

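Run:
```python
from h import *
s,w=wrist()
for uv,z in[((320,179),.12),((320,163),.05),((458,74),.045),((285,16),.145)]:print(uv,onz(w,uv,z))
R,t,f=cam(w);print('cam',-R.T@t,R)
# top down project check
tp=get_image('top');h=cv2.cvtColor(tp['pixels'],cv2.COLOR_RGB2HSV)
p=onz(w,(320,179),.12);print(proj(tp,p),proj(tp,[*p[:2],.05]))
a=.0;  # axis from top rim (z=.05): fit
print([np.round(onz(tp,(358.8,189),z),4) for z in(.032,.05)])
```

```text
(320, 179) [ 0.47572898 -0.17052176  0.12      ]
(320, 163) [ 0.47655057 -0.17082905  0.05      ]
(458, 74) [ 0.62821282 -0.26722688  0.045     ]
(285, 16) [ 0.58044911 -0.09456414  0.145     ]
cam [ 0.53752907 -0.13955236  0.37426784] [[ 0.41888448 -0.90798282  0.01014818]
 [-0.85893193 -0.39258059  0.32881062]
 [-0.29457041 -0.14645026 -0.94434135]]
[386.29971559 221.90984702] [382.03522669 223.96292437]
[array([ 0.5872, -0.1075,  0.032 ]), array([ 0.584 , -0.1054,  0.05  ])]
```

Call:
{"op": "play_rows", "data": {
  "series": [
    {"fingers": -1,"dx": 6,"dy": 0.7,"dz": -30,"turn": 0.04},
    {"fingers": -1,"dx": 6,"dy": 0.7,"dz": -35,"turn": 0.04},
    {"fingers": -0.6,"dx": 0,"dy": 0,"dz": -35,"turn": 0},
    {"fingers": -0.2,"dx": 0,"dy": 0,"dz": -35,"turn": 0},
    {"fingers": 0.2,"dx": 0,"dy": 0,"dz": -17,"turn": 0},
    {"fingers": 0.6,"dx": 0,"dy": 0,"dz": 0,"turn": 0},
    {"fingers": 1,"dx": 0,"dy": 0,"dz": 0,"turn": 0},
    {"fingers": 1,"dx": 0,"dy": 0,"dz": 0,"turn": 0},
    {"fingers": 1,"dx": 0,"dy": 0,"dz": 0,"turn": 0}
  ],
  "squeeze": 25
}}

```text
clock: 3.13
position: [0.4667, -0.1908, 0.0904]
ee_rot: [0.005, 0.858, -0.514, 0.008]
contact_force: [-0.2, -1.0, 0.6]
width: 0.001
```

Run:
```python
from h import *
s,w=wrist();print(s['position'],s['ee_rot'],s['qd'],s['contact_force']);t=get_image('top')
a=t['pixels'][130:250,290:430,::-1]
o=np.hstack([cv2.resize(w['pixels'][:,:,::-1],(448,280)),cv2.resize(a,(327,280),interpolation=cv2.INTER_CUBIC)]);cv2.imwrite('pics/e.png',o)
```

```text
[ 0.46668413 -0.19078916  0.09037015] [ 0.00525862  0.85785875 -0.51379106  0.00833463] [-0.01889503 -0.01385624 -0.01831868 -0.00254411  0.01010974 -0.00146132] [-0.18522929 -1.01158608  0.64765019]
```

View pics/e.png

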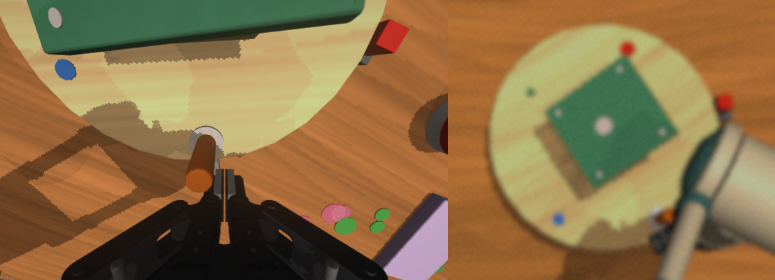

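The top of the handle shows at about (200,180) in the left half, just left of the closed fingers: I missed it by about 20 mm because the descent drifted sideways. I'll go up, correct the position and retry with settling rows.

Call:
{"op": "play_rows", "data": {
  "series": [
    {"fingers": 1,"dx": 0,"dy": 0,"dz": 25,"turn": 0},
    {"fingers": 1,"dx": 0,"dy": 0,"dz": 25,"turn": 0},
    {"fingers": 0,"dx": 0,"dy": 0,"dz": 15,"turn": 0},
    {"fingers": -1,"dx": 0,"dy": 0,"dz": 0,"turn": 0},
    {"fingers": -1,"dx": 0,"dy": 0,"dz": 0,"turn": 0}
  ]
}}

```text
clock: 3.65
position: [0.4704, -0.1922, 0.1636]
ee_rot: [0.005, 0.858, -0.514, 0.015]
contact_force: [0.2, -0.9, -0.3]
width: 0.0357
```

Call:
{"op": "play_rows", "data": {
  "series": [
    {"fingers": -1,"dx": 3,"dy": 11,"dz": 0,"turn": 0},
    {"fingers": -1,"dx": 2,"dy": 10,"dz": 0,"turn": 0},
    {"fingers": -1,"dx": 0,"dy": 0,"dz": 0,"turn": 0},
    {"fingers": -1,"dx": 0,"dy": 0,"dz": 0,"turn": 0}
  ]
}}

```text
clock: 3.98
position: [0.4753, -0.1681, 0.1623]
ee_rot: [0.004, 0.858, -0.514, 0.015]
contact_force: [-0.7, -0.1, -0.9]
width: 0.0831
```

Call:
{"op": "play_rows", "data": {
  "series": [
    {"fingers": -1,"dx": 0,"dy": -1,"dz": -20,"turn": 0},
    {"fingers": -1,"dx": 0,"dy": 0,"dz": -20,"turn": 0},
    {"fingers": -1,"dx": 0,"dy": 0,"dz": -20,"turn": 0},
    {"fingers": -1,"dx": 0,"dy": 0,"dz": -12,"turn": 0},
    {"fingers": -1,"dx": 0,"dy": 0,"dz": 0,"turn": 0}
  ]
}}

```text
clock: 4.4
position: [0.4747, -0.1669, 0.0857]
ee_rot: [0.005, 0.859, -0.512, 0.014]
contact_force: [-1.2, -0.1, -0.6]
width: 0.0856
```

Call:
{"op": "play_rows", "data": {
  "series": [
    {"fingers": 1,"dx": 1,"dy": -3,"dz": 0,"turn": 0},
    {"fingers": 1,"dx": 0,"dy": 0,"dz": 0,"turn": 0},
    {"fingers": 1,"dx": 0,"dy": 0,"dz": 0,"turn": 0},
    {"fingers": 1,"dx": 0,"dy": 0,"dz": 0,"turn": 0},
    {"fingers": 1,"dx": 0,"dy": 0,"dz": 0,"turn": 0},
    {"fingers": 1,"dx": 0,"dy": 0,"dz": 0,"turn": 0}
  ],
  "squeeze": 25
}}

```text
clock: 4.9
position: [0.4763, -0.1701, 0.0866]
ee_rot: [0.005, 0.859, -0.512, 0.013]
contact_force: [0.1, -0.6, -6.2]
width: 0.0173
```

Call:
{"op": "play_rows", "data": {
  "series": [
    {"fingers": 1,"dx": 4.7,"dy": -7.8,"dz": 0,"turn": 0.07},
    {"fingers": 1,"dx": 5.2,"dy": -7.5,"dz": 0,"turn": 0.07},
    {"fingers": 1,"dx": 5.7,"dy": -7.1,"dz": 0,"turn": 0.07},
    {"fingers": 1,"dx": 6.2,"dy": -6.7,"dz": 0,"turn": 0.07},
    {"fingers": 1,"dx": 6.7,"dy": -6.2,"dz": 0,"turn": 0.07},
    {"fingers": 1,"dx": 7.1,"dy": -5.7,"dz": 0,"turn": 0.07},
    {"fingers": 1,"dx": 7.5,"dy": -5.2,"dz": 0,"turn": 0.07},
    {"fingers": 1,"dx": 7.8,"dy": -4.7,"dz": 0,"turn": 0.07},
    {"fingers": 1,"dx": 0,"dy": 0,"dz": 0,"turn": 0}
  ]
}}

```text
clock: 5.65
position: [0.5232, -0.2155, 0.0866]
ee_rot: [-0.003, 0.969, -0.246, 0.006]
contact_force: [3.7, 0.1, -3.0]
width: 0.0169
```

Call:
{"op": "play_rows", "data": {
  "series": [
    {"fingers": 1,"dx": 8,"dy": -4.4,"dz": 0,"turn": 0.07},
    {"fingers": 1,"dx": 8.2,"dy": -3.8,"dz": 0,"turn": 0.07},
    {"fingers": 1,"dx": 8.5,"dy": -3.3,"dz": 0,"turn": 0.07},
    {"fingers": 1,"dx": 8.7,"dy": -2.7,"dz": 0,"turn": 0.07},
    {"fingers": 1,"dx": 8.9,"dy": -2,"dz": 0,"turn": 0.07},
    {"fingers": 1,"dx": 9,"dy": -1.4,"dz": 0,"turn": 0.07},
    {"fingers": 1,"dx": 9.1,"dy": -0.8,"dz": 0,"turn": 0.07},
    {"fingers": 1,"dx": 0,"dy": 0,"dz": 0,"turn": 0}
  ]
}}

```text
clock: 6.32
position: [0.5804, -0.2326, 0.0866]
ee_rot: [-0.004, 1.0, -0.001, 0.001]
contact_force: [2.2, 0.7, -2.0]
width: 0.0171
```

Call:
{"op": "play_rows", "data": {
  "series": [
    {"fingers": 1,"dx": 7,"dy": 0,"dz": 0,"turn": 0.05},
    {"fingers": 1,"dx": 7,"dy": 0.3,"dz": 0,"turn": 0.05},
    {"fingers": 1,"dx": 5,"dy": 0.5,"dz": 0,"turn": 0.035},
    {"fingers": 1,"dx": 5,"dy": 0.6,"dz": 0,"turn": 0.035}
  ]
}}

```text
clock: 6.65
position: [0.6003, -0.2325, 0.0866]
ee_rot: [-0.002, 0.997, 0.081, -0.002]
contact_force: [-0.6, -2.1, -1.9]
width: 0.0172
```

Call:
{"op": "play_rows", "data": {
  "series": [
    {"fingers": 1,"dx": 5,"dy": 0.8,"dz": 0,"turn": 0.035},
    {"fingers": 1,"dx": 5,"dy": 1,"dz": 0,"turn": 0.035}
  ]
}}

```text
clock: 6.82
position: [0.6063, -0.2316, 0.0865]
ee_rot: [-0.002, 0.993, 0.114, -0.006]
contact_force: [-13.7, -5.0, 5.7]
width: 0.0173
```

Call:
{"op": "play_rows", "data": {
  "series": [
    {"fingers": 1,"dx": 3,"dy": 0.5,"dz": 0,"turn": 0},
    {"fingers": 1,"dx": 3,"dy": 0.5,"dz": 0,"turn": 0}
  ]
}}

```text
clock: 6.98
position: [0.6061, -0.2317, 0.0865]
ee_rot: [-0.001, 0.994, 0.112, -0.011]
contact_force: [-6.3, -1.9, -0.5]
width: 0.0173
```

Call:
{"op": "play_rows", "data": {
  "series": [
    {"fingers": 0.3,"dx": 0,"dy": 0,"dz": 0,"turn": 0},
    {"fingers": -0.3,"dx": 0,"dy": 0,"dz": 0,"turn": 0},
    {"fingers": -0.3,"dx": 0,"dy": 0,"dz": 0,"turn": 0},
    {"fingers": -0.3,"dx": 0,"dy": 0,"dz": 15,"turn": 0},
    {"fingers": -0.3,"dx": 0,"dy": 0,"dz": 30,"turn": 0},
    {"fingers": -0.3,"dx": 0,"dy": 0,"dz": 35,"turn": 0},
    {"fingers": -0.3,"dx": 0,"dy": 0,"dz": 35,"turn": 0},
    {"fingers": -0.3,"dx": 0,"dy": 0,"dz": 35,"turn": 0},
    {"fingers": -0.6,"dx": -20,"dy": 20,"dz": 20,"turn": 0},
    {"fingers": -1,"dx": -30,"dy": 20,"dz": 0,"turn": 0},
    {"fingers": -1,"dx": -30,"dy": 20,"dz": 0,"turn": 0},
    {"fingers": -1,"dx": -20,"dy": 20,"dz": 0,"turn": 0},
    {"fingers": -1,"dx": 0,"dy": 0,"dz": 0,"turn": 0}
  ]
}}

```text
clock: 8.07
position: [0.4987, -0.1473, 0.2656]
ee_rot: [-0.001, 0.995, 0.103, -0.009]
contact_force: [-0.5, -0.3, -0.5]
width: 0.085
```

Run:
```python
from h import *
s,w=wrist();print(s['position']);t=get_image('top');sc=get_image('scene')
for n,i in(('w',w),('t',t),('s',sc)):
    np.savez(f'im_{n}.npz',**{k:np.array(v) for k,v in i.items()})
o=np.zeros((580,800,3),np.uint8)
o[:400,:640]=w['pixels'][:,:,::-1]
o[400:580,:240]=cv2.resize(t['pixels'][130:250,280:440,::-1],(240,180),interpolation=cv2.INTER_CUBIC)
o[400:580,240:480]=cv2.resize(sc['pixels'][165:285,200:360,::-1],(240,180),interpolation=cv2.INTER_CUBIC)
cv2.imwrite('pics/f.png',o)
```

```text
[ 0.49873885 -0.14728796  0.26560801]
```

View pics/f.png

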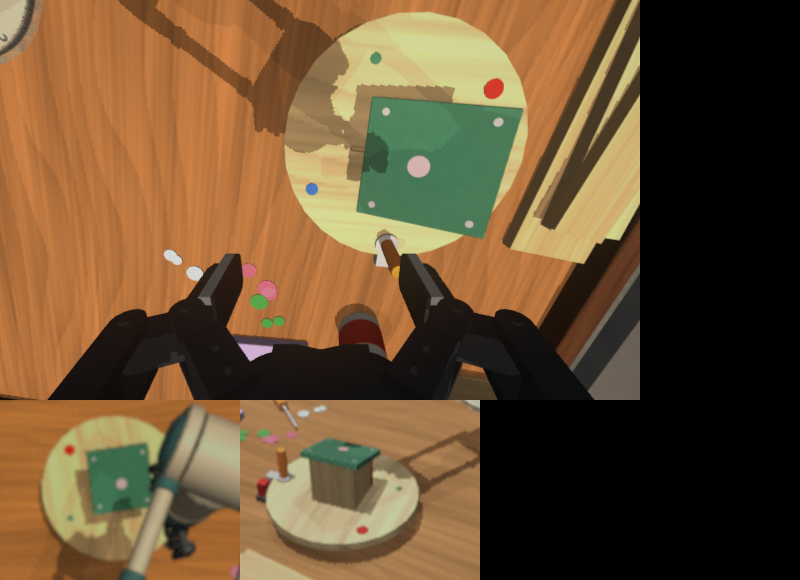

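The lug is against the red stop (scene inset, left of the disc), and the roof's low edge faces the robot. Its corners in the wrist view are at (373,97), (523,108), (483,238) and (357,211), and the dot is at (419,167).

```bash
cat >> h.py <<'E'
from scipy.optimize import least_squares
S,C=np.sin(np.radians(20)),np.cos(np.radians(20))
def roof(p,q):
    ax,ay,yaw=p; x,y,z=np.array(q)/1000.
    # base frame: downslope = -x, roof x = +y
    v=np.array([-y*C - z*S, x, .1365 - y*S + z*C])
    c,s=np.cos(yaw),np.sin(yaw);return np.array([ax+c*v[0]-s*v[1],ay+s*v[0]+c*v[1],v[2]])
def hand(p): 
    return np.array([p[0]+.13*np.sin(p[2]),p[1]-.13*np.cos(p[2])])
E
python3 - <<'E'
from h import *
w=dict(np.load('im_w.npz'));t=dict(np.load('im_t.npz'))
h=cv2.cvtColor(w['pixels'],cv2.COLOR_RGB2HSV);m=cv2.inRange(h,(65,60,30),(95,255,255));m=cv2.morphologyEx(m,cv2.MORPH_CLOSE,np.ones((25,25)))
c=max(cv2.findContours(m,0,1)[0],key=cv2.contourArea);print(cv2.approxPolyDP(cv2.convexHull(c),8,True).reshape(-1,2).tolist())
def dotpix(im,near):
    hh=im['pixels'].astype(int);mm=((hh[...,0]-hh[...,1])>25)&((hh[...,2]-hh[...,1])>-20)&(hh[...,0]>120)
    n,l,st,ce=cv2.connectedComponentsWithStats(mm.astype(np.uint8));k=1+np.argmin(np.hypot(*(ce[1:]-near).T));return ce[k],st[k,4]
dw=dotpix(w,(419,167));dt=dotpix(t,(361,186));print(dw,dt)
Q=[(57,60,12),(57,-60,12),(-57,-60,12),(-57,60,12),(0,8,12)];U=[(373,97),(523,108),(483,237),(358,211),dw[0]]
f=lambda p:np.concatenate([proj(w,roof(p,q))-u for q,u in zip(Q,U)]+[2*(proj(t,roof(p,(0,8,12)))-dt[0])*0])
r=least_squares(f,[.588,-.108,.2],loss='soft_l1');print(r.x,np.round(f(r.x),1)); print('dot',roof(r.x,(0,8,12)),'handle',hand(r.x),'topview proj',proj(t,roof(r.x,(0,8,12))))
g=lambda p:np.r_[f(p),(hand(p)-[.6062,-.2317])*1000]
r=least_squares(g,r.x,loss='soft_l1');print('joint',r.x,np.round(g(r.x),1),roof(r.x,(0,8,12)))
E
```

```text
[[373, 98], [521, 109], [482, 236], [357, 210]]
(array([418.25352113, 166.10704225]), np.int32(355)) (array([360.5       , 185.28571429]), np.int32(14))
[ 0.59063316 -0.09930832  0.12305514] [-1.6 -0.9  1.2 -0.3  0.7  2.  -2.2  0.8  0.1  0.   0.  -0. ]
dot [ 0.57909925 -0.10073484  0.14504015] handle [ 0.60658998 -0.2283253 ] topview proj [360.86834004 184.72499951]
joint [ 0.59059701 -0.09952178  0.12143499] [-1.5 -0.8  1.1  0.1  0.5  2.2 -2.3  0.9  0.   0.2  0.  -0.   0.1  3.1] [ 0.57906081 -0.1009296   0.14504015]
```

Call:
{"op": "play_rows", "data": {
  "series": [
    {"fingers": -1,"dx": 0,"dy": 30,"dz": 0,"turn": -0.11},
    {"fingers": -1,"dx": 0,"dy": 30,"dz": 0,"turn": -0.11},
    {"fingers": -1,"dx": 0,"dy": 30,"dz": 0,"turn": -0.11},
    {"fingers": -1,"dx": 0,"dy": 30,"dz": 0,"turn": -0.11},
    {"fingers": -1,"dx": 0,"dy": 30,"dz": 0,"turn": -0.11},
    {"fingers": -1,"dx": 0,"dy": 30,"dz": 0,"turn": -0.11},
    {"fingers": -1,"dx": 0,"dy": 30,"dz": 0,"turn": -0.11},
    {"fingers": -1,"dx": 0,"dy": 30,"dz": 0,"turn": -0.11},
    {"fingers": -1,"dx": 0,"dy": 30,"dz": 0,"turn": -0.11},
    {"fingers": -1,"dx": 0,"dy": 30,"dz": 0,"turn": -0.11},
    {"fingers": -1,"dx": 0,"dy": 30,"dz": 0,"turn": -0.11},
    {"fingers": -1,"dx": 0,"dy": 30,"dz": 0,"turn": -0.11},
    {"fingers": -1,"dx": 0,"dy": 20,"dz": 0,"turn": -0.11},
    {"fingers": -1,"dx": 0,"dy": 0,"dz": 0,"turn": -0.11},
    {"fingers": -1,"dx": 0,"dy": 0,"dz": 0,"turn": -0.05},
    {"fingers": -1,"dx": 0,"dy": 0,"dz": 0,"turn": 0}
  ]
}}

```text
clock: 9.55
position: [0.529, 0.2408, 0.2557]
ee_rot: [-0.002, 0.738, -0.675, -0.006]
contact_force: [0.3, 0.4, -0.4]
width: 0.0855
```

Run:
```python
from h import *
s,w=wrist();print(s['position'],s['ee_rot'],s['qpos']);np.savez('im_w.npz',**{k:np.array(v) for k,v in w.items()})
q=s['ee_rot'];print('yaw',np.degrees(2*np.arctan2(q[2],q[1])))
save(w,'g.png')
for l in('probe','stand'):
  for x in masks_of(w,l)[:3]:
    r=np.argwhere(x['region']);print(l,x['p'],x['xy'],r.min(0),r.max(0))
for z in(.01,.06,.107,.148):print(z,proj(w,[.506,.263,z]))
```

```text
[0.52904475 0.24082891 0.25572497] [-0.00180195  0.7375305  -0.67528802 -0.00562183] [0.30044225 0.27901075 1.46716595 0.01169992 1.39799053 1.78115781]
yaw -84.95486951130661
probe 0.7 [291.1, 202.2] [179 276] [228 310]
probe 0.63 [285.0, 253.9] [233 275] [274 294]
probe 0.6 [230.3, 175.3] [163 211] [189 242]
stand 0.61 [304.1, 178.5] [150 263] [220 330]
0.01 [304.87617185 180.73416985]
0.06 [302.34833648 191.69361298]
0.107 [299.24600092 205.14380465]
0.148 [295.67808773 220.61251053]
```

View pics/g.png

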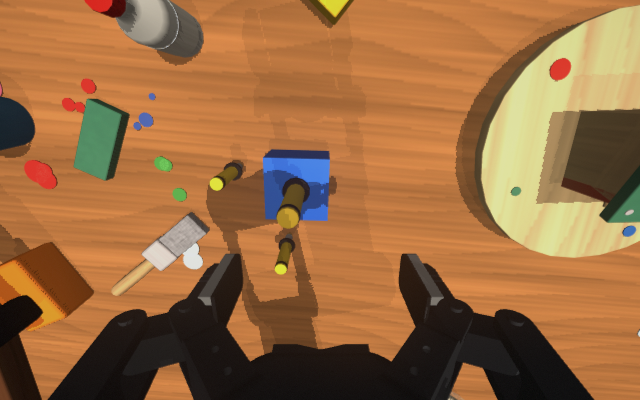

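Run:
```python
from h import *
w=dict(np.load('im_w.npz'))
print('probe',onz(w,(288.5,217),.148),'stand',onz(w,(296.5,189),.06),'collar~',onz(w,(297,189),.066))
for z in(.07,.09,.11):print(z,'s1',onz(w,(216.5,184),z),'s2',onz(w,(281,269),z))
```

```text
probe [0.50907253 0.26992039 0.148     ] stand [0.50884156 0.27044242 0.06      ] collar~ [0.51083111 0.26940197 0.066     ]
0.07 s1 [0.50966281 0.36542981 0.07      ] s2 [0.39847565 0.28376277 0.07      ]
0.09 s1 [0.51626317 0.35793528 0.09      ] s2 [0.41209755 0.28142557 0.09      ]
0.11 s1 [0.52286353 0.35044075 0.11      ] s2 [0.42571946 0.27908837 0.11      ]
```

Call:
{"op": "play_rows", "data": {
  "series": [
    {"fingers": -0.3,"dx": -7,"dy": 10,"dz": -25,"turn": 0.01},
    {"fingers": -0.3,"dx": -7,"dy": 10,"dz": -25,"turn": 0.01},
    {"fingers": -0.3,"dx": -6,"dy": 9,"dz": -20,"turn": 0.01},
    {"fingers": -0.3,"dx": 0,"dy": 0,"dz": 0,"turn": 0},
    {"fingers": -0.3,"dx": 0,"dy": 0,"dz": 0,"turn": 0}
  ]
}}

```text
clock: 10.12
position: [0.5121, 0.2665, 0.1856]
ee_rot: [-0.004, 0.748, -0.664, -0.003]
contact_force: [0.5, -0.3, 0.3]
width: 0.0552
```

Call:
{"op": "play_rows", "data": {
  "series": [
    {"fingers": -0.3,"dx": -3,"dy": 3.5,"dz": -5,"turn": 0},
    {"fingers": -0.3,"dx": 0,"dy": 0,"dz": -20,"turn": 0},
    {"fingers": -0.3,"dx": 0,"dy": 0,"dz": -20,"turn": 0},
    {"fingers": -0.3,"dx": 0,"dy": 0,"dz": -20,"turn": 0},
    {"fingers": -0.3,"dx": 0,"dy": 0,"dz": -15,"turn": 0},
    {"fingers": -0.3,"dx": 0,"dy": 0,"dz": 0,"turn": 0},
    {"fingers": -0.3,"dx": 0,"dy": 0,"dz": 0,"turn": 0}
  ]
}}

```text
clock: 10.7
position: [0.5179, 0.2692, 0.112]
ee_rot: [-0.012, 0.747, -0.665, 0.002]
contact_force: [0.7, -0.3, -1.0]
width: 0.0555
```

Call:
{"op": "play_rows", "data": {
  "series": [
    {"fingers": -0.3,"dx": -5,"dy": 0,"dz": -5,"turn": 0},
    {"fingers": -0.3,"dx": -4,"dy": 0,"dz": -5,"turn": 0},
    {"fingers": -0.3,"dx": 0,"dy": 0,"dz": 0,"turn": 0},
    {"fingers": -0.3,"dx": 0,"dy": 0,"dz": 0,"turn": 0}
  ]
}}

```text
clock: 11.03
position: [0.5112, 0.2696, 0.1057]
ee_rot: [-0.015, 0.746, -0.665, 0.004]
contact_force: [-0.2, -0.4, 0.3]
width: 0.0556
```

Run:
```python
from h import *
s,w=wrist();print(s['position'],s['ee_rot'])
save(w,'h.png')
for z in(.06,.107,.148):print(z,proj(w,[.509,.27,z]))
```

```text
[0.51122389 0.26959039 0.10570201] [-0.01538991  0.74637941 -0.66533119  0.00391642]
0.06 [320.00176539 234.05937928]
0.107 [318.69847098 270.49871546]
0.148 [316.71123215 326.06073074]
```

View pics/h.png

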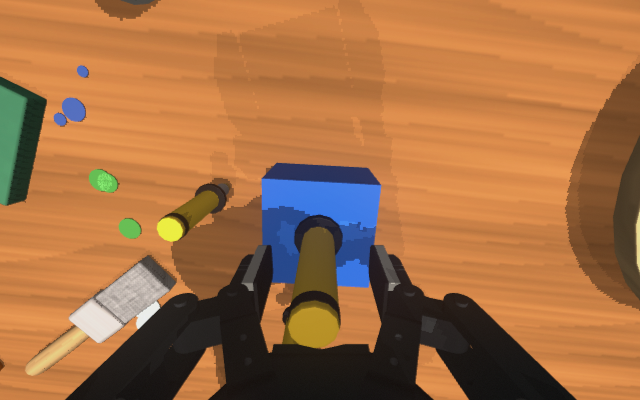

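Call:
{"op": "play_rows", "data": {
  "series": [
    {"fingers": -0.3,"dx": -2,"dy": 0,"dz": -4,"turn": 0},
    {"fingers": 1,"dx": 0,"dy": 0,"dz": 0,"turn": 0},
    {"fingers": 1,"dx": 0,"dy": 0,"dz": 0,"turn": 0},
    {"fingers": 1,"dx": 0,"dy": 0,"dz": 0,"turn": 0},
    {"fingers": 1,"dx": 0,"dy": 0,"dz": 0,"turn": 0},
    {"fingers": 1,"dx": 0,"dy": 0,"dz": 0,"turn": 0}
  ],
  "squeeze": 25
}}

```text
clock: 11.58
position: [0.5096, 0.2702, 0.1025]
ee_rot: [-0.016, 0.746, -0.665, 0.004]
contact_force: [0.3, 0.1, 0.4]
width: 0.021
```

Call:
{"op": "play_rows", "data": {
  "series": [
    {"fingers": 1,"dx": 0,"dy": 0,"dz": 12,"turn": 0},
    {"fingers": 1,"dx": 0,"dy": 0,"dz": 12,"turn": 0},
    {"fingers": 1,"dx": 0,"dy": 0,"dz": 10,"turn": 0},
    {"fingers": 1,"dx": 0,"dy": 0,"dz": 0,"turn": 0}
  ]
}}

```text
clock: 11.92
position: [0.5085, 0.2696, 0.1358]
ee_rot: [-0.014, 0.746, -0.665, 0.003]
contact_force: [1.0, -0.1, -1.1]
width: 0.0214
```

Call:
{"op": "play_rows", "data": {
  "series": [
    {"fingers": 1,"dx": -6,"dy": -0.8,"dz": 0,"turn": 0},
    {"fingers": 1,"dx": -6,"dy": -0.8,"dz": 0,"turn": 0},
    {"fingers": 1,"dx": -6,"dy": -0.8,"dz": 0,"turn": 0},
    {"fingers": 1,"dx": 0,"dy": 0,"dz": 0,"turn": 0}
  ]
}}

```text
clock: 12.25
position: [0.4939, 0.2682, 0.1365]
ee_rot: [-0.019, 0.746, -0.665, 0.007]
contact_force: [1.9, 0.1, -1.0]
width: 0.0215
```

Call:
{"op": "play_rows", "data": {
  "series": [
    {"fingers": 1,"dx": -6,"dy": -0.8,"dz": 0,"turn": 0},
    {"fingers": 1,"dx": -6,"dy": -0.8,"dz": 0,"turn": 0},
    {"fingers": 1,"dx": -6,"dy": -0.8,"dz": 0,"turn": 0},
    {"fingers": 1,"dx": -5,"dy": -0.8,"dz": 0,"turn": 0},
    {"fingers": 1,"dx": 0,"dy": 0,"dz": 0,"turn": 0},
    {"fingers": 1,"dx": 0,"dy": 0,"dz": 0,"turn": 0}
  ]
}}

```text
clock: 12.75
position: [0.4693, 0.2649, 0.1365]
ee_rot: [-0.021, 0.747, -0.665, 0.008]
contact_force: [3.5, 1.2, -3.2]
width: 0.021
```

```bash
cat >> h.py <<'E'
def tiltdir(th,yaw=.122): # probe axis (tip->grip) leaning th downslope
    return np.array([-np.cos(yaw)*np.sin(th),-np.sin(yaw)*np.sin(th),np.cos(th)])
def overlay(w,s,ths,L=.1005):
    T=cv2.Rodrigues(w['rvec'])[0]
    from scipy.spatial.transform import Rotation as Ro
    q=np.array(s['ee_rot']);Rt=Ro.from_quat(q[[1,2,3,0]]).as_matrix();g=np.array(s['position'])-.008*Rt[:,2]
    for th in ths:
        n=tiltdir(np.radians(th));print(th,'tip',proj(w,g-L*n).round(1),'collar',proj(w,g-(L-.053)*n).round(1),'end',proj(w,g+(.138-L)*n).round(1))
    return g,Rt
E
python3 - <<'E'
from h import *
s,w=wrist();print(s['position'],s['ee_rot'],s['contact_force']);sc=get_image('scene')
g,Rt=overlay(w,s,(15,18,20,22,25));print('toolz',Rt[:,2],'yaw',np.degrees(np.arctan2(Rt[1,0],Rt[0,0])))
o=np.zeros((400,800,3),np.uint8);o[:,:480]=w['pixels'][:,80:560,::-1]
o[:,480:]=cv2.resize(sc['pixels'][185:285,355:435,::-1],(320,400),interpolation=cv2.INTER_CUBIC);cv2.imwrite('pics/i.png',o)
for th in (15,20,25):
  n=tiltdir(np.radians(th));print('scene',th,proj(sc,g+(.0375)*n).round(1),proj(sc,g-.0445*n).round(1))
E
```

```text
[0.46933513 0.26489605 0.13645425] [-0.02105836  0.74655361 -0.66494681  0.00774555] [ 3.52988558  1.15339201 -3.18452076]
15 tip [321.7 182.4] collar [321.  220.3] end [318.6 344.4]
18 tip [321.7 176.8] collar [320.9 217.3] end [318.6 347. ]
20 tip [321.6 173.1] collar [320.9 215.3] end [318.7 348.6]
22 tip [321.6 169.4] collar [320.9 213.4] end [318.7 350.1]
25 tip [321.5 163.9] collar [320.8 210.6] end [318.8 352. ]
toolz [ 0.03957031  0.02114164 -0.9989931 ] yaw -83.36250915632996
scene 15 [405. 201.] [400.  228.3]
scene 20 [405.2 200.7] [399.8 228.8]
scene 25 [405.4 200.5] [399.6 229.1]
```

View pics/i.png

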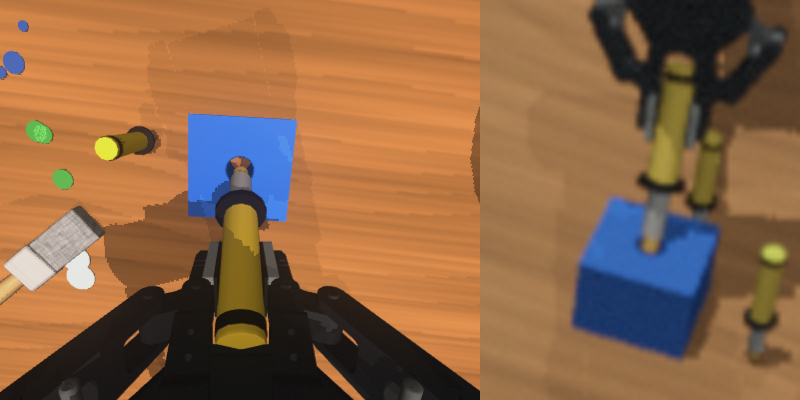

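```bash
cat >> h.py <<'E'
def circ(w,g,th,d,r,L,yaw=.122):
    n=tiltdir(np.radians(th),yaw);u=np.array([-np.sin(yaw),np.cos(yaw),0]);v=np.cross(n,u);c=g+(d-L)*n
    return np.array([proj(w,c+r*(np.cos(a)*u+np.sin(a)*v)) for a in np.linspace(0,2*np.pi,60)])
E
python3 - <<'E'
from h import *
s,w=wrist();a=w['pixels'][:,:,::-1]
q=np.array(s['ee_rot']);from scipy.spatial.transform import Rotation as Ro
Rt=Ro.from_quat(q[[1,2,3,0]]).as_matrix();g=np.array(s['position'])-.008*Rt[:,2]
# column profile through the axis
for x in (319,321,323): print(x,[(y,a[y,x,::-1].tolist()) for y in list(range(150,234,3))+list(range(318,354,2))] if x==321 else '')
for L in(.1005,.104,.108):
  for th in(19,21,23,25):
    E_=circ(w,g,th,.138,.011,L)[:,1];c1=circ(w,g,th,.050,.017,L)[:,1];c2=circ(w,g,th,.056,.017,L)[:,1]
    print(L,th,'end',E_.min().round(1),E_.max().round(1),'collar',min(c1.min(),c2.min()).round(1),'upper max',c2.max().round(1),'nose lo',circ(w,g,th,.014,.008,L)[:,1].min().round(1))
b=cv2.resize(a[140:360,260:380],None,fx=2.5,fy=2.5,interpolation=cv2.INTER_CUBIC);cs=[]
for th in(20,23):
    o=b.copy()
    for d,r in((.138,.011),(.056,.017),(.05,.017),(.014,.008)):
        p=((circ(w,g,th,d,r,.1005)-[260,140]+.5)*2.5).astype(np.int32);cv2.polylines(o,[p],True,(0,0,255),1)
    cs.append(o)
cv2.imwrite('pics/j.png',np.hstack(cs))
E
```

```text
319 
321 [(150, [68, 127, 229]), (153, [67, 126, 229]), (156, [55, 92, 173]), (159, [116, 77, 63]), (162, [113, 75, 61]), (165, [108, 73, 59]), (168, [165, 123, 71]), (171, [153, 123, 90]), (174, [137, 128, 126]), (177, [136, 127, 126]), (180, [135, 127, 126]), (183, [136, 127, 126]), (186, [136, 127, 125]), (189, [59, 55, 63]), (192, [35, 32, 45]), (195, [42, 40, 50]), (198, [42, 39, 48]), (201, [41, 37, 47]), (204, [179, 142, 52]), (207, [182, 144, 52]), (210, [182, 145, 51]), (213, [182, 145, 50]), (216, [182, 145, 49]), (219, [182, 145, 48]), (222, [182, 144, 47]), (225, [184, 145, 47]), (228, [184, 145, 47]), (231, [183, 145, 45]), (318, [24, 19, 14]), (320, [23, 18, 12]), (322, [36, 29, 13]), (324, [128, 101, 25]), (326, [128, 101, 25]), (328, [129, 102, 25]), (330, [140, 112, 29]), (332, [159, 126, 33]), (334, [169, 133, 34]), (336, [164, 130, 33]), (338, [164, 129, 33]), (340, [163, 129, 32]), (342, [162, 128, 32]), (344, [161, 127, 32]), (346, [161, 127, 32]), (348, [150, 118, 30]), (350, [23, 21, 17]), (352, [23, 21, 17])]
323 
0.1005 19 end 333.8 360.4 collar 192.5 upper max 238.2 nose lo 175.4
0.1005 21 end 336.5 360.8 collar 190.8 upper max 236.0 nose lo 172.1
0.1005 23 end 339.0 361.1 collar 189.1 upper max 233.8 nose lo 168.9
0.1005 25 end 341.5 361.3 collar 187.5 upper max 231.6 nose lo 165.8
0.104 19 end 325.2 352.1 collar 189.4 upper max 234.7 nose lo 173.0
0.104 21 end 327.7 352.4 collar 187.5 upper max 232.3 nose lo 169.7
0.104 23 end 330.1 352.7 collar 185.7 upper max 230.0 nose lo 166.3
0.104 25 end 332.3 352.8 collar 183.9 upper max 227.7 nose lo 163.0
0.108 19 end 315.9 343.0 collar 186.0 upper max 230.8 nose lo 170.4
0.108 21 end 318.1 343.3 collar 184.0 upper max 228.3 nose lo 166.9
0.108 23 end 320.3 343.5 collar 181.9 upper max 225.9 nose lo 163.5
0.108 25 end 322.4 343.5 collar 180.0 upper max 223.5 nose lo 160.0
```

View pics/j.png

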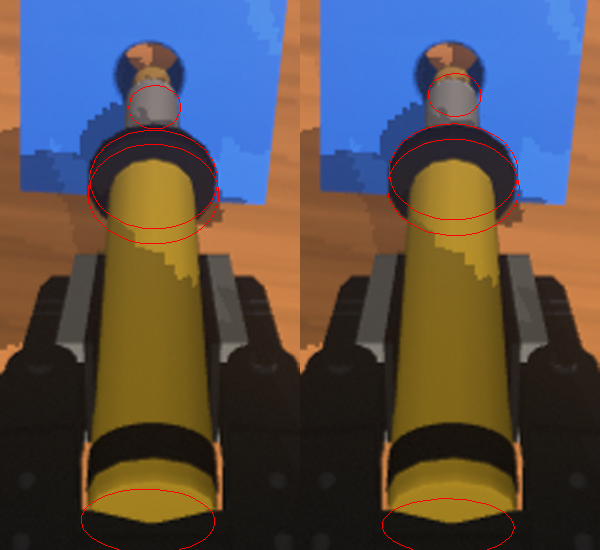

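Call:
{"op": "play_rows", "data": {
  "series": [
    {"fingers": 1,"dx": 0,"dy": 0,"dz": 0,"turn": 0},
    {"fingers": 1,"dx": 0,"dy": 0,"dz": 0,"turn": 0},
    {"fingers": 1,"dx": 0,"dy": 0,"dz": 12,"turn": 0},
    {"fingers": 1,"dx": 0,"dy": 0,"dz": 20,"turn": 0},
    {"fingers": 1,"dx": 0,"dy": 0,"dz": 25,"turn": 0},
    {"fingers": 1,"dx": 0,"dy": 0,"dz": 25,"turn": 0},
    {"fingers": 1,"dx": 0,"dy": 0,"dz": 25,"turn": 0},
    {"fingers": 1,"dx": 0,"dy": 0,"dz": 25,"turn": 0},
    {"fingers": 1,"dx": 0,"dy": 0,"dz": 20,"turn": 0},
    {"fingers": 1,"dx": 0,"dy": 0,"dz": 0,"turn": 0},
    {"fingers": 1,"dx": 0,"dy": 0,"dz": 0,"turn": 0}
  ],
  "squeeze": 70
}}

```text
clock: 13.82
position: [0.4492, 0.2586, 0.2841]
ee_rot: [0.003, 0.746, -0.666, -0.007]
contact_force: [-0.5, 0.4, -2.6]
width: 0.0203
```

```bash
cat >> h.py <<'E'
def gripfit(w,s,show=False):
    from scipy.spatial.transform import Rotation as Ro
    q=np.array(s['ee_rot']);Rt=Ro.from_quat(q[[1,2,3,0]]).as_matrix();g=np.array(s['position'])-.008*Rt[:,2]
    print('pos',s['position'].round(4),'toolz',Rt[:,2].round(4),'yaw',np.degrees(np.arctan2(Rt[1,0],Rt[0,0])).round(2),'F',np.round(s['contact_force'],1))
    return g,Rt
E
python3 - <<'E'
from h import *
s,w=wrist();a=w['pixels'];g,Rt=gripfit(w,s)
print([(y,a[y,321].tolist()) for y in list(range(100,210,3))+list(range(318,340,2))])
for L in(.1005,.103,.106):
  for th in(17,19,21,23):
    f=lambda d,r:circ(w,g,th,d,r,L)[:,1]
    print(L,th,'end',f(.138,.011).min().round(1),'collar',min(f(.05,.017).min(),f(.056,.017).min()).round(1),'nose',f(.014,.008).min().round(1),'tip~',f(.003,.004).min().round(1))
cv2.imwrite('pics/k.png',cv2.resize(a[90:360,250:390,::-1],None,fx=2.2,fy=2.2,interpolation=cv2.INTER_CUBIC))
E
```

```text
pos [0.4492 0.2586 0.2841] toolz [-0.0142  0.0046 -0.9999] yaw -83.47 F [-0.5  0.4 -2.6]
[(100, [75, 130, 229]), (103, [74, 129, 229]), (106, [74, 129, 229]), (109, [75, 129, 228]), (112, [74, 129, 228]), (115, [106, 72, 62]), (118, [116, 76, 57]), (121, [113, 74, 56]), (124, [101, 69, 58]), (127, [40, 47, 83]), (130, [64, 113, 212]), (133, [72, 127, 227]), (136, [79, 141, 233]), (139, [80, 141, 233]), (142, [80, 140, 234]), (145, [77, 138, 233]), (148, [79, 139, 233]), (151, [78, 138, 233]), (154, [113, 131, 198]), (157, [189, 120, 73]), (160, [182, 115, 70]), (163, [182, 116, 71]), (166, [177, 114, 69]), (169, [158, 116, 60]), (172, [124, 109, 96]), (175, [130, 119, 114]), (178, [130, 120, 115]), (181, [131, 120, 115]), (184, [98, 89, 86]), (187, [98, 88, 84]), (190, [41, 29, 28]), (193, [44, 32, 30]), (196, [49, 37, 36]), (199, [48, 37, 35]), (202, [48, 37, 35]), (205, [171, 135, 39]), (208, [172, 135, 39]), (318, [24, 19, 13]), (320, [25, 20, 16]), (322, [67, 53, 19]), (324, [125, 98, 25]), (326, [126, 99, 25]), (328, [130, 103, 24]), (330, [141, 111, 27]), (332, [171, 135, 33]), (334, [166, 132, 35]), (336, [164, 129, 33]), (338, [163, 129, 32])]
0.1005 17 end 335.4 collar 191.5 nose 173.5 tip~ 170.5
0.1005 19 end 338.0 collar 189.8 nose 170.3 tip~ 166.9
0.1005 21 end 340.5 collar 188.2 nose 167.1 tip~ 163.3
0.1005 23 end 342.8 collar 186.6 nose 163.9 tip~ 159.8
0.103 17 end 329.1 collar 189.2 nose 171.8 tip~ 168.9
0.103 19 end 331.6 collar 187.4 nose 168.5 tip~ 165.2
0.103 21 end 334.0 collar 185.7 nose 165.2 tip~ 161.5
0.103 23 end 336.2 collar 183.9 nose 161.9 tip~ 157.9
0.106 17 end 321.8 collar 186.6 nose 169.7 tip~ 167.0
0.106 19 end 324.2 collar 184.6 nose 166.3 tip~ 163.2
0.106 21 end 326.4 collar 182.7 nose 162.9 tip~ 159.4
0.106 23 end 328.5 collar 180.9 nose 159.6 tip~ 155.7
```

Call:
{"op": "play_rows", "data": {
  "series": [
    {"fingers": 1,"dx": 6,"dy": -25,"dz": 0,"turn": 0},
    {"fingers": 1,"dx": 6,"dy": -25,"dz": 0,"turn": 0},
    {"fingers": 1,"dx": 6,"dy": -25,"dz": 0,"turn": 0},
    {"fingers": 1,"dx": 6,"dy": -25,"dz": 0,"turn": 0},
    {"fingers": 1,"dx": 6,"dy": -25,"dz": 0,"turn": 0},
    {"fingers": 1,"dx": 6,"dy": -25,"dz": 0,"turn": 0},
    {"fingers": 1,"dx": 6,"dy": -25,"dz": 0,"turn": 0},
    {"fingers": 1,"dx": 6,"dy": -25,"dz": 0,"turn": 0},
    {"fingers": 1,"dx": 6,"dy": -25,"dz": 0,"turn": 0},
    {"fingers": 1,"dx": 6,"dy": -25,"dz": 0,"turn": 0},
    {"fingers": 1,"dx": 6,"dy": -25,"dz": 0,"turn": 0},
    {"fingers": 1,"dx": 6,"dy": -25,"dz": 0,"turn": 0},
    {"fingers": 1,"dx": 6,"dy": -20,"dz": 0,"turn": 0},
    {"fingers": 1,"dx": 3,"dy": -10,"dz": 0,"turn": 0},
    {"fingers": 1,"dx": 0,"dy": 0,"dz": 0,"turn": 0},
    {"fingers": 1,"dx": 0,"dy": 0,"dz": 0,"turn": 0}
  ]
}}

```text
clock: 15.2
position: [0.5073, -0.0838, 0.2478]
ee_rot: [0.026, 0.747, -0.664, -0.04]
contact_force: [0.5, 0.8, -2.6]
width: 0.0207
```

Run:
```python
from h import *
s,w=wrist();g,Rt=gripfit(w,s)
```

```text
pos [ 0.5073 -0.0838  0.2478] toolz [-0.094   0.0133 -0.9955] yaw -83.33 F [ 0.5  0.8 -2.6]
```

Call:
{"op": "play_rows", "data": {
  "series": [
    {"fingers": 1,"dx": 0,"dy": 0,"dz": 30,"turn": 0},
    {"fingers": 1,"dx": 0,"dy": 0,"dz": 30,"turn": 0},
    {"fingers": 1,"dx": 0,"dy": 0,"dz": 0,"turn": 0},
    {"fingers": 1,"dx": 0,"dy": 0,"dz": 0,"turn": 0}
  ]
}}

```text
clock: 15.58
position: [0.5033, -0.0771, 0.3066]
ee_rot: [0.027, 0.748, -0.661, -0.045]
contact_force: [-0.7, 0.1, -2.9]
width: 0.0207
```

Call:
{"op": "play_rows", "data": {
  "series": [
    {"fingers": 1,"dx": 3,"dy": 0,"dz": 0,"turn": 0},
    {"fingers": 1,"dx": 3,"dy": 0,"dz": 0,"turn": 0},
    {"fingers": 1,"dx": 3,"dy": 0,"dz": 0,"turn": 0},
    {"fingers": 1,"dx": 3,"dy": 0,"dz": 0,"turn": 0},
    {"fingers": 1,"dx": 3,"dy": 0,"dz": 0,"turn": 0},
    {"fingers": 1,"dx": 3,"dy": 0,"dz": 0,"turn": 0},
    {"fingers": 1,"dx": 3,"dy": 0,"dz": 0,"turn": 0},
    {"fingers": 1,"dx": 3,"dy": 0,"dz": 0,"turn": 0}
  ]
}}

```text
clock: 16.25
position: [0.5271, -0.0732, 0.3022]
ee_rot: [0.029, 0.75, -0.659, -0.049]
contact_force: [-1.0, 0.1, -0.6]
width: 0.0208
```

Call:
{"op": "play_rows", "data": {
  "series": [
    {"fingers": 1,"dx": 0,"dy": 0,"dz": -5,"turn": 0},
    {"fingers": 1,"dx": 0,"dy": 0,"dz": -5,"turn": 0},
    {"fingers": 1,"dx": 0,"dy": 0,"dz": -5,"turn": 0},
    {"fingers": 1,"dx": 0,"dy": 0,"dz": -5,"turn": 0},
    {"fingers": 1,"dx": 0,"dy": 0,"dz": -5,"turn": 0},
    {"fingers": 1,"dx": 0,"dy": 0,"dz": -5,"turn": 0},
    {"fingers": 1,"dx": 0,"dy": 0,"dz": 0,"turn": 0}
  ]
}}

```text
clock: 16.83
position: [0.5271, -0.0736, 0.2679]
ee_rot: [0.029, 0.749, -0.66, -0.05]
contact_force: [-0.1, 0.5, -1.4]
width: 0.0207
```

Call:
{"op": "play_rows", "data": {
  "series": [
    {"fingers": 1,"dx": 0,"dy": 0,"dz": 10,"turn": 0},
    {"fingers": 1,"dx": 2,"dy": 28,"dz": 0,"turn": 0},
    {"fingers": 1,"dx": 2,"dy": 28,"dz": 0,"turn": 0},
    {"fingers": 1,"dx": 2,"dy": 28,"dz": 0,"turn": 0},
    {"fingers": 1,"dx": 2,"dy": 28,"dz": 0,"turn": 0},
    {"fingers": 1,"dx": 2,"dy": 28,"dz": 0,"turn": 0},
    {"fingers": 1,"dx": 2,"dy": 28,"dz": 0,"turn": 0},
    {"fingers": 1,"dx": 2,"dy": 28,"dz": 0,"turn": 0},
    {"fingers": 1,"dx": 2,"dy": 28,"dz": 0,"turn": 0},
    {"fingers": 1,"dx": 2,"dy": 28,"dz": 0,"turn": 0},
    {"fingers": 1,"dx": 2,"dy": 28,"dz": 0,"turn": 0},
    {"fingers": 1,"dx": 2,"dy": 28,"dz": 0,"turn": 0},
    {"fingers": 1,"dx": 0,"dy": 0,"dz": 0,"turn": 0},
    {"fingers": 1,"dx": 0,"dy": 0,"dz": 0,"turn": 0}
  ]
}}

```text
clock: 18.0
position: [0.5519, 0.2476, 0.292]
ee_rot: [0.023, 0.748, -0.661, -0.044]
contact_force: [0.1, -0.2, -1.7]
width: 0.0202
```

Call:
{"op": "play_rows", "data": {
  "series": [
    {"fingers": 1,"dx": 0,"dy": 0,"dz": -20,"turn": 0},
    {"fingers": 1,"dx": 0,"dy": 0,"dz": -20,"turn": 0},
    {"fingers": 1,"dx": 0,"dy": 0,"dz": -20,"turn": 0},
    {"fingers": 1,"dx": 0,"dy": 0,"dz": -20,"turn": 0},
    {"fingers": 1,"dx": 0,"dy": 0,"dz": -10,"turn": 0},
    {"fingers": 1,"dx": 0,"dy": 0,"dz": 0,"turn": 0}
  ]
}}

```text
clock: 18.5
position: [0.554, 0.2451, 0.2054]
ee_rot: [0.019, 0.748, -0.662, -0.04]
contact_force: [-0.3, -0.6, -2.9]
width: 0.0205
```

Call:
{"op": "play_rows", "data": {
  "series": [
    {"fingers": 1,"dx": 2,"dy": 2,"dz": -15,"turn": 0},
    {"fingers": 1,"dx": 2,"dy": 2,"dz": -15,"turn": 0},
    {"fingers": 1,"dx": 0,"dy": 0,"dz": -15,"turn": 0},
    {"fingers": 1,"dx": 0,"dy": 0,"dz": -15,"turn": 0},
    {"fingers": 1,"dx": 0,"dy": 0,"dz": -10,"turn": 0},
    {"fingers": 1,"dx": 0,"dy": 0,"dz": 0,"turn": 0}
  ],
  "squeeze": 25
}}

```text
clock: 19.0
position: [0.563, 0.2468, 0.141]
ee_rot: [0.015, 0.747, -0.663, -0.036]
contact_force: [-0.3, -0.8, -1.4]
width: 0.0211
```

Run:
```python
from h import *
s,w=wrist();a=w['pixels'];g,Rt=gripfit(w,s)
print([(y,a[y,321].tolist()) for y in list(range(150,212,2))+list(range(322,340,2))])
for L in(.1005,.103,.106):
  for th in(11,13,15,17):
    f=lambda d,r:circ(w,g,th,d,r,L)[:,1]
    print(L,th,'end',f(.138,.011).min().round(1),'collar',min(f(.05,.017).min(),f(.056,.017).min()).round(1),'nose',f(.014,.008).min().round(1),'tip~',f(.003,.004).min().round(1))
cv2.imwrite('pics/k.png',cv2.resize(a[90:360,200:440,::-1],None,fx=2.2,fy=2.2,interpolation=cv2.INTER_CUBIC))
```

```text
pos [0.563  0.2468 0.141 ] toolz [-0.0739  0.0264 -0.9969] yaw -83.25 F [-0.3 -0.8 -1.4]
[(150, [211, 134, 74]), (152, [209, 133, 74]), (154, [207, 131, 72]), (156, [205, 130, 71]), (158, [195, 124, 68]), (160, [200, 127, 70]), (162, [197, 124, 69]), (164, [191, 122, 66]), (166, [187, 119, 66]), (168, [165, 119, 55]), (170, [152, 110, 51]), (172, [135, 116, 97]), (174, [133, 121, 114]), (176, [132, 121, 113]), (178, [133, 122, 115]), (180, [132, 121, 114]), (182, [122, 111, 104]), (184, [104, 94, 88]), (186, [104, 94, 88]), (188, [103, 93, 86]), (190, [43, 30, 23]), (192, [43, 31, 25]), (194, [42, 28, 23]), (196, [44, 33, 27]), (198, [49, 38, 34]), (200, [41, 29, 24]), (202, [40, 29, 24]), (204, [126, 99, 29]), (206, [135, 106, 30]), (208, [136, 107, 31]), (210, [135, 107, 31]), (322, [70, 56, 21]), (324, [131, 103, 26]), (326, [131, 104, 27]), (328, [137, 109, 28]), (330, [149, 118, 31]), (332, [183, 144, 37]), (334, [177, 140, 35]), (336, [175, 139, 36]), (338, [175, 138, 35])]
0.1005 11 end 331.5 collar 194.0 nose 178.0 tip~ 175.5
0.1005 13 end 334.3 collar 192.2 nose 174.7 tip~ 171.9
0.1005 15 end 337.0 collar 190.5 nose 171.5 tip~ 168.3
0.1005 17 end 339.5 collar 188.8 nose 168.3 tip~ 164.7
0.103 11 end 325.4 collar 191.9 nose 176.4 tip~ 174.0
0.103 13 end 328.1 collar 190.0 nose 173.0 tip~ 170.3
0.103 15 end 330.6 collar 188.1 nose 169.7 tip~ 166.6
0.103 17 end 333.0 collar 186.3 nose 166.5 tip~ 162.9
0.106 11 end 318.5 collar 189.4 nose 174.5 tip~ 172.2
0.106 13 end 320.9 collar 187.3 nose 171.0 tip~ 168.4
0.106 15 end 323.3 collar 185.4 nose 167.6 tip~ 164.6
0.106 17 end 325.5 collar 183.5 nose 164.2 tip~ 160.9
```

View pics/k.png

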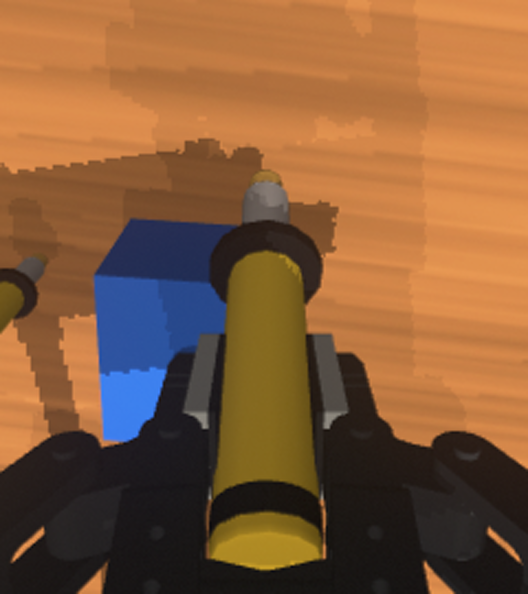

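Call:
{"op": "play_rows", "data": {
  "series": [
    {"fingers": 1,"dx": 0,"dy": 4,"dz": -5,"turn": 0},
    {"fingers": 1,"dx": 0,"dy": 4,"dz": -5,"turn": 0},
    {"fingers": 1,"dx": -4,"dy": 0,"dz": 0,"turn": 0},
    {"fingers": 1,"dx": -4,"dy": 0,"dz": 0,"turn": 0},
    {"fingers": 1,"dx": -4,"dy": 0,"dz": 0,"turn": 0},
    {"fingers": 1,"dx": -4,"dy": 0,"dz": 0,"turn": 0},
    {"fingers": 1,"dx": -4,"dy": 0,"dz": 0,"turn": 0},
    {"fingers": 1,"dx": 0,"dy": 0,"dz": 0,"turn": 0}
  ]
}}

```text
clock: 19.72
position: [0.5438, 0.2567, 0.1365]
ee_rot: [0.011, 0.748, -0.663, -0.034]
contact_force: [-0.2, 0.6, -1.4]
width: 0.0203
```

Call:
{"op": "play_rows", "data": {
  "series": [
    {"fingers": 1,"dx": -3,"dy": 0,"dz": -2,"turn": 0},
    {"fingers": 1,"dx": -3,"dy": 0,"dz": -2,"turn": 0},
    {"fingers": 1,"dx": -3,"dy": 0,"dz": -1,"turn": 0},
    {"fingers": 1,"dx": -3,"dy": 0,"dz": 0,"turn": 0},
    {"fingers": 1,"dx": 0,"dy": 0,"dz": 0,"turn": 0}
  ]
}}

```text
clock: 20.13
position: [0.533, 0.2568, 0.1318]
ee_rot: [0.008, 0.748, -0.663, -0.032]
contact_force: [0.8, 1.2, -0.4]
width: 0.0201
```

Call:
{"op": "play_rows", "data": {
  "series": [
    {"fingers": 1,"dx": -3,"dy": 0,"dz": 0,"turn": 0},
    {"fingers": 1,"dx": -2,"dy": 0,"dz": 0,"turn": 0},
    {"fingers": 1,"dx": -2,"dy": 0,"dz": 0,"turn": 0}
  ]
}}

```text
clock: 20.38
position: [0.531, 0.257, 0.1327]
ee_rot: [0.004, 0.748, -0.663, -0.028]
contact_force: [4.7, -0.4, -3.7]
width: 0.0205
```

```bash
cat >> h.py <<'E'
def fitprobe(w,s):
    g,Rt=gripfit(w,s);a=w['pixels'].astype(int)
    col=a[:,319:324].mean(1);
    # collar far edge: bright->dark; cap: dark band -> bright -> brightest step ; nose: brass->grey (blue-ish jump)
    cl=[y for y in range(170,205) if col[y].sum()<180 and col[y-3].sum()>200][:1]
    sat=lambda y:col[y][0]-col[y][2]
    ns=[y for y in range(150,188) if sat(y)<32 and sat(y-3)>45]
    st=max(range(326,338),key=lambda y:col[y+1].sum()-col[y-1].sum())
    print('collar',cl,'nose',ns,'end',st)
    return g,Rt
def fitth(w,g,cl,ns,en):
    f=lambda p:[circ(w,g,p[0],.138,.011,p[1])[:,1].min()-en,min(circ(w,g,p[0],.05,.017,p[1])[:,1].min(),circ(w,g,p[0],.056,.017,p[1])[:,1].min())-cl,circ(w,g,p[0],.014,.008,p[1])[:,1].min()-ns]
    r=least_squares(f,[18,.103],x_scale=[1,.001],diff_step=1e-3);print('theta,L',r.x,'res',np.round(r.fun,1));return r.x
E
python3 - <<'E'
from h import *
s,w=wrist();g,Rt=fitprobe(w,s);a=w['pixels']
print([(y,a[y,321].tolist()) for y in range(140,206,2)])
for v in((189,171,331),(188,167,331),(187,163,331)):fitth(w,g,*v)
E
```

```text
pos [0.531  0.257  0.1327] toolz [-0.0463  0.0313 -0.9984] yaw -83.21 F [ 4.7 -0.4 -3.7]
collar [190] nose [172, 173, 174] end 332
[(140, [199, 127, 70]), (142, [198, 125, 68]), (144, [200, 127, 70]), (146, [205, 130, 72]), (148, [201, 127, 70]), (150, [195, 125, 69]), (152, [197, 124, 68]), (154, [200, 128, 70]), (156, [197, 125, 68]), (158, [184, 117, 65]), (160, [188, 120, 66]), (162, [190, 121, 66]), (164, [193, 123, 69]), (166, [139, 96, 49]), (168, [163, 118, 56]), (170, [160, 117, 59]), (172, [135, 123, 117]), (174, [134, 122, 116]), (176, [134, 122, 115]), (178, [135, 123, 116]), (180, [135, 123, 118]), (182, [135, 124, 118]), (184, [130, 119, 113]), (186, [103, 93, 88]), (188, [98, 89, 84]), (190, [41, 30, 28]), (192, [41, 31, 29]), (194, [43, 32, 31]), (196, [46, 37, 36]), (198, [47, 37, 37]), (200, [46, 36, 35]), (202, [51, 41, 35]), (204, [176, 140, 41])]
theta,L [16.04130234  0.10255656] res [-0.  0. -0.]
theta,L [17.68401027  0.10327788] res [ 0.2 -1.1  0.8]
theta,L [19.34613134  0.10395765] res [ 0.4 -2.3  1.5]
```

Call:
{"op": "play_rows", "data": {
  "series": [
    {"fingers": 1,"dx": -3,"dy": 0,"dz": 0,"turn": 0},
    {"fingers": 1,"dx": -3,"dy": 0,"dz": 0,"turn": 0},
    {"fingers": 1,"dx": -3,"dy": 0,"dz": 0,"turn": 0},
    {"fingers": 1,"dx": -2,"dy": 0,"dz": 0,"turn": 0},
    {"fingers": 1,"dx": 0,"dy": 0,"dz": 0,"turn": 0}
  ],
  "squeeze": 20
}}

```text
clock: 20.85
position: [0.5289, 0.2577, 0.135]
ee_rot: [-0.004, 0.748, -0.664, -0.021]
contact_force: [2.5, -0.4, -1.8]
width: 0.0201
```

Run:
```python
from h import *
s,w=wrist();g,Rt=fitprobe(w,s);a=w['pixels']
print([(y,a[y,321].tolist()) for y in range(150,206,2)])
for v in((189,171,331),(188,167,331),(187,163,331)):fitth(w,g,*v)
```

```text
pos [0.5289 0.2577 0.135 ] toolz [-0.025   0.0341 -0.9991] yaw -83.2 F [ 2.5 -0.4 -1.8]
collar [190] nose [172, 173, 174] end 331
[(150, [194, 123, 68]), (152, [196, 123, 69]), (154, [199, 126, 70]), (156, [197, 124, 69]), (158, [183, 116, 65]), (160, [187, 119, 67]), (162, [190, 120, 67]), (164, [191, 121, 69]), (166, [163, 107, 58]), (168, [165, 120, 57]), (170, [129, 93, 46]), (172, [146, 133, 126]), (174, [136, 124, 117]), (176, [136, 124, 118]), (178, [135, 125, 119]), (180, [134, 123, 118]), (182, [106, 97, 92]), (184, [102, 93, 89]), (186, [102, 92, 88]), (188, [99, 90, 85]), (190, [41, 31, 29]), (192, [41, 30, 30]), (194, [43, 33, 32]), (196, [46, 36, 36]), (198, [46, 37, 37]), (200, [46, 37, 37]), (202, [49, 39, 37]), (204, [173, 136, 41])]
theta,L [17.26832241  0.10255489] res [-0.  0. -0.]
theta,L [18.91093124  0.10327626] res [ 0.2 -1.1  0.8]
theta,L [20.57306649  0.10395612] res [ 0.4 -2.3  1.5]
```

Call:
{"op": "play_rows", "data": {
  "series": [
    {"fingers": 1,"dx": -5,"dy": 0,"dz": 0,"turn": 0},
    {"fingers": 1,"dx": -5,"dy": 0,"dz": 0,"turn": 0},
    {"fingers": 1,"dx": -5,"dy": 0,"dz": 0,"turn": 0},
    {"fingers": 1,"dx": -5,"dy": 0,"dz": 0,"turn": 0},
    {"fingers": 1,"dx": -5,"dy": 0,"dz": 0,"turn": 0},
    {"fingers": 1,"dx": -5,"dy": 0,"dz": 0,"turn": 0}
  ]
}}

```text
clock: 21.4
position: [0.5193, 0.2592, 0.14]
ee_rot: [-0.022, 0.748, -0.664, -0.005]
contact_force: [9.5, -0.4, -4.8]
width: 0.0205
```

Run:
```python
from h import *
s,w=wrist();g,Rt=fitprobe(w,s);a=w['pixels']
for v in((189,171,331),(188,167,331),(187,163,331)):fitth(w,g,*v)
```

```text
pos [0.5193 0.2592 0.14  ] toolz [ 0.0217  0.0395 -0.999 ] yaw -83.15 F [ 9.5 -0.4 -4.8]
collar [189] nose [171, 172, 173] end 332
theta,L [19.95880322  0.10255121] res [-0.  0. -0.]
theta,L [21.60129208  0.10327271] res [ 0.2 -1.1  0.8]
theta,L [23.26324329  0.10395269] res [ 0.4 -2.3  1.5]
```

Call:
{"op": "play_rows", "data": {
  "series": [
    {"fingers": 1,"dx": -5,"dy": 0,"dz": 0,"turn": 0},
    {"fingers": 1,"dx": -5,"dy": 0,"dz": 0,"turn": 0},
    {"fingers": 1,"dx": 0,"dy": 0,"dz": 0,"turn": 0},
    {"fingers": 1,"dx": 3,"dy": 0,"dz": 0,"turn": 0},
    {"fingers": 1,"dx": 3,"dy": 0,"dz": 0,"turn": 0},
    {"fingers": 1,"dx": 3,"dy": 0,"dz": 4,"turn": 0},
    {"fingers": 1,"dx": 0,"dy": 0,"dz": 8,"turn": 0},
    {"fingers": 1,"dx": 0,"dy": 0,"dz": 8,"turn": 0},
    {"fingers": 1,"dx": 0,"dy": 0,"dz": 8,"turn": 0},
    {"fingers": 1,"dx": 0,"dy": 0,"dz": 8,"turn": 0},
    {"fingers": 1,"dx": 0,"dy": 0,"dz": 8,"turn": 0},
    {"fingers": 1,"dx": 0,"dy": 0,"dz": 0,"turn": 0}
  ],
  "squeeze": 70
}}

```text
clock: 22.45
position: [0.5173, 0.2593, 0.1898]
ee_rot: [-0.021, 0.748, -0.664, -0.006]
contact_force: [0.2, -0.4, -1.0]
width: 0.0207
```

Run:
```python
from h import *
s,w=wrist();g,Rt=fitprobe(w,s);a=w['pixels']
for v in((189,171,331),(188,167,331)):fitth(w,g,*v)
```

```text
pos [0.5173 0.2593 0.1898] toolz [ 0.0193  0.04   -0.999 ] yaw -83.16 F [ 0.2 -0.4 -1. ]
collar [190] nose [156, 157, 158, 173, 174, 175] end 331
theta,L [19.82817692  0.1025507 ] res [-0.  0. -0.]
theta,L [21.47066293  0.10327221] res [ 0.2 -1.1  0.8]
```

Call:
{"op": "play_rows", "data": {
  "series": [
    {"fingers": 1,"dx": 0,"dy": 0,"dz": 8,"turn": 0},
    {"fingers": 1,"dx": 0,"dy": 0,"dz": 8,"turn": 0},
    {"fingers": 1,"dx": 0,"dy": 0,"dz": 8,"turn": 0},
    {"fingers": 1,"dx": 0,"dy": 0,"dz": 8,"turn": 0},
    {"fingers": 1,"dx": 0,"dy": 0,"dz": 8,"turn": 0},
    {"fingers": 1,"dx": 0,"dy": 0,"dz": 8,"turn": 0},
    {"fingers": 1,"dx": 0,"dy": 0,"dz": 8,"turn": 0},
    {"fingers": 1,"dx": 0,"dy": 0,"dz": 8,"turn": 0},
    {"fingers": 1,"dx": 0,"dy": 0,"dz": 8,"turn": 0},
    {"fingers": 1,"dx": 0,"dy": 0,"dz": 8,"turn": 0},
    {"fingers": 1,"dx": 0,"dy": -5,"dz": 4,"turn": 0},
    {"fingers": 1,"dx": 0,"dy": -9,"dz": 0,"turn": 0},
    {"fingers": 1,"dx": 0,"dy": -9,"dz": 0,"turn": 0},
    {"fingers": 1,"dx": 0,"dy": -9,"dz": 0,"turn": 0},
    {"fingers": 1,"dx": 0,"dy": -9,"dz": 0,"turn": 0},
    {"fingers": 1,"dx": 0,"dy": -9,"dz": 0,"turn": 0},
    {"fingers": 1,"dx": 0,"dy": -9,"dz": 0,"turn": 0},
    {"fingers": 1,"dx": 0,"dy": -9,"dz": 0,"turn": 0}
  ]
}}

```text
clock: 24.0
position: [0.5149, 0.1841, 0.2812]
ee_rot: [-0.019, 0.748, -0.663, -0.007]
contact_force: [0.0, -0.2, -1.9]
width: 0.0203
```

Call:
{"op": "play_rows", "data": {
  "series": [
    {"fingers": 1,"dx": 1,"dy": -10,"dz": 0,"turn": 0},
    {"fingers": 1,"dx": 1,"dy": -10,"dz": 0,"turn": 0},
    {"fingers": 1,"dx": 1,"dy": -10,"dz": 0,"turn": 0},
    {"fingers": 1,"dx": 1,"dy": -10,"dz": 0,"turn": 0},
    {"fingers": 1,"dx": 1,"dy": -10,"dz": 0,"turn": 0},
    {"fingers": 1,"dx": 1,"dy": -10,"dz": 0,"turn": 0},
    {"fingers": 1,"dx": 1,"dy": -10,"dz": 0,"turn": 0},
    {"fingers": 1,"dx": 1,"dy": -10,"dz": 0,"turn": 0},
    {"fingers": 1,"dx": 1,"dy": -10,"dz": 0,"turn": 0},
    {"fingers": 1,"dx": 1,"dy": -10,"dz": 0,"turn": 0},
    {"fingers": 1,"dx": 1,"dy": -10,"dz": 0,"turn": 0},
    {"fingers": 1,"dx": 1,"dy": -10,"dz": 0,"turn": 0},
    {"fingers": 1,"dx": 1,"dy": -10,"dz": 0,"turn": 0},
    {"fingers": 1,"dx": 1,"dy": -10,"dz": 0,"turn": 0},
    {"fingers": 1,"dx": 1,"dy": -10,"dz": 0,"turn": 0},
    {"fingers": 1,"dx": 1,"dy": -10,"dz": 0,"turn": 0},
    {"fingers": 1,"dx": 1,"dy": -10,"dz": 0,"turn": 0},
    {"fingers": 1,"dx": 1,"dy": -10,"dz": 0,"turn": 0}
  ]
}}

```text
clock: 25.5
position: [0.5343, -0.0166, 0.2808]
ee_rot: [-0.019, 0.748, -0.664, -0.007]
contact_force: [0.2, 0.2, -1.5]
width: 0.0202
```

Run:
```python
from h import *
s,w=wrist();g,Rt=fitprobe(w,s)
```

```text
pos [ 0.5343 -0.0166  0.2808] toolz [ 0.0153  0.0376 -0.9992] yaw -83.18 F [ 0.2  0.2 -1.5]
collar [190] nose [173, 174, 175] end 331
```

Call:
{"op": "play_rows", "data": {
  "series": [
    {"fingers": 1,"dx": 0,"dy": -10,"dz": 0,"turn": 0},
    {"fingers": 1,"dx": 0,"dy": -10,"dz": 0,"turn": 0},
    {"fingers": 1,"dx": 0,"dy": -10,"dz": 0,"turn": 0},
    {"fingers": 1,"dx": 0,"dy": -10,"dz": 0,"turn": 0},
    {"fingers": 1,"dx": 0,"dy": -10,"dz": 0,"turn": 0},
    {"fingers": 1,"dx": 0,"dy": -10,"dz": 0,"turn": 0},
    {"fingers": 1,"dx": 0,"dy": -10,"dz": 0,"turn": 0},
    {"fingers": 1,"dx": 0,"dy": -10,"dz": -4,"turn": 0},
    {"fingers": 1,"dx": 0,"dy": -6,"dz": -6,"turn": 0},
    {"fingers": 1,"dx": 0,"dy": 0,"dz": -6,"turn": 0},
    {"fingers": 1,"dx": 0,"dy": 0,"dz": 0,"turn": 0}
  ]
}}

```text
clock: 26.47
position: [0.5345, -0.1155, 0.2631]
ee_rot: [-0.018, 0.747, -0.665, -0.006]
contact_force: [-0.3, 0.5, -1.5]
width: 0.0206
```

Run:
```python
from h import *
s,w=wrist();g,Rt=fitprobe(w,s);a=w['pixels'].astype(int)
np.savez('im_w.npz',**{k:np.array(v) for k,v in w.items()});np.savez('st.npz',g=g,Rt=Rt)
# columns
def span(y,f):
    xs=[x for x in range(270,375) if f(a[y,x])];return (min(xs),max(xs)) if xs else None
yel=lambda p:p[0]-p[2]>70 and p[0]>100 and p[0]-p[1]<55
for y in(215,230,245,300,340):print(y,'yellow',span(y,yel))
gray=lambda p:abs(p[0]-p[2])<30 and 60<p[0]
for y in(176,180,184):print(y,'nose',span(y,gray))
dark=lambda p:p.sum()<170
for y in(195,200,205,210):print(y,'collar',span(y,dark))
h=w['pixels'].astype(int)
mm=((h[...,0]-h[...,1])>25)&((h[...,2]-h[...,1])>-20)&(h[...,0]>110)
n,l,st,ce=cv2.connectedComponentsWithStats(mm.astype(np.uint8));print([(ce[k].round(1),st[k].tolist()) for k in range(1,n) if st[k,4]>60])
p=[.5906,-.0994,.122];print('dot pred',proj(w,roof(p,(0,8,12))),'corners',[proj(w,roof(p,q)).round().tolist() for q in((57,60,12),(57,-60,12),(-57,-60,12),(-57,60,12))])
h=cv2.cvtColor(w['pixels'],cv2.COLOR_RGB2HSV);m=cv2.inRange(h,(65,60,30),(95,255,255));c=max(cv2.findContours(m,0,1)[0],key=cv2.contourArea);print(cv2.approxPolyDP(cv2.convexHull(c),6,True).reshape(-1,2).tolist())
def ax(th,lat,d,L=.1026):
    n=tiltdir(np.radians(th));yv=np.array([-.122,.9926,0]);n=n-np.sin(lat)*yv;n/=np.linalg.norm(n);return proj(w,g+(d-L)*n).round(1)
for lat in(0,.015,.036):print(lat,[ax(19.3,lat,d) for d in(0,.014,.03,.053,.1,.138)])
cv2.imwrite('pics/l.png',w['pixels'][:,:,::-1])
```

```text
pos [ 0.5345 -0.1155  0.2631] toolz [ 0.0157  0.0353 -0.9993] yaw -83.36 F [-0.3  0.5 -1.5]
collar [190] nose [158, 159, 173, 174, 175] end 331
215 yellow (281, 374)
230 yellow (270, 369)
245 yellow (270, 338)
300 yellow (299, 337)
340 yellow (296, 346)
176 nose (270, 373)
180 nose (270, 372)
184 nose (270, 372)
195 collar (303, 336)
200 collar (299, 341)
205 collar (296, 344)
210 collar (296, 345)
[(array([245.8,  47.8]), [237, 38, 18, 21, 294]), (array([456.2, 110.5]), [448, 102, 18, 18, 279]), (array([313.1, 151.2]), [303, 142, 21, 20, 336]), (array([598.5, 241.2]), [557, 199, 83, 87, 4809]), (array([488.8, 242. ]), [476, 233, 28, 20, 400]), (array([462.1, 260.1]), [454, 253, 17, 15, 207])]
dot pred [313.83133518 150.49862177] corners [[260.0, 196.0], [236.0, 71.0], [387.0, 69.0], [372.0, 196.0]]
[[384, 71], [369, 195], [259, 190], [237, 72]]
0 [array([323.7, 170.7]), array([323.3, 180.2]), array([322.9, 192.4]), array([322.1, 212.7]), array([320.1, 270.3]), array([317.4, 343.8])]
0.015 [array([321.8, 170.7]), array([321.6, 180.2]), array([321.4, 192.4]), array([321. , 212.7]), array([320. , 270.3]), array([318.7, 343.8])]
0.036 [array([319.1, 170.8]), array([319.2, 180.3]), array([319.3, 192.4]), array([319.5, 212.8]), array([319.9, 270.3]), array([320.5, 343.8])]
```

View pics/l.png

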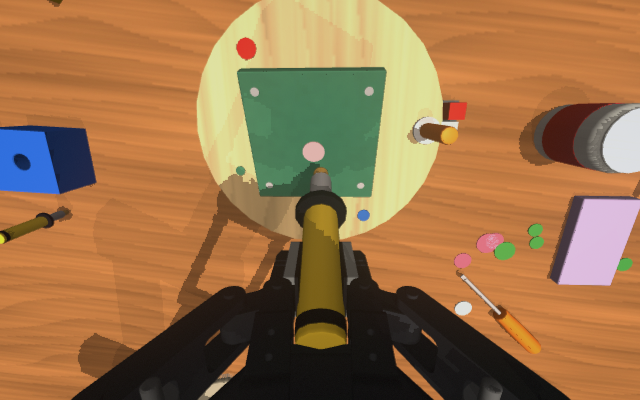

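Call:
{"op": "play_rows", "data": {
  "series": [
    {"fingers": 1,"dx": 1,"dy": 2,"dz": -3,"turn": 0},
    {"fingers": 1,"dx": 1,"dy": 2,"dz": -4,"turn": 0},
    {"fingers": 1,"dx": 2,"dy": 2,"dz": -4,"turn": 0},
    {"fingers": 1,"dx": 2,"dy": 0.5,"dz": -4,"turn": 0},
    {"fingers": 1,"dx": 1,"dy": 0,"dz": -3,"turn": 0},
    {"fingers": 1,"dx": 0,"dy": 0,"dz": 0,"turn": 0},
    {"fingers": 1,"dx": 0,"dy": 0,"dz": 0,"turn": 0}
  ]
}}

```text
clock: 27.1
position: [0.5426, -0.1054, 0.2433]
ee_rot: [-0.019, 0.748, -0.663, -0.006]
contact_force: [0.6, -0.6, -1.9]
width: 0.0202
```

```bash
cat >> h.py <<'E'
NR=np.array([-.3395,-.0416,.9397]);DOT=np.array([.579,-.101,.145])
def tipnow(s,w,c=18.4,L=.1026):
    g,Rt=gripfit(w,s);z=Rt[:,2];xv=np.array([.9926,.122,0]);yv=np.array([-.122,.9926,0])
    th=np.radians(c)+np.arcsin(z@xv);n=tiltdir(th)-(z@yv)*yv;n/=np.linalg.norm(n)
    tip=g-L*n;d=DOT-tip;k=d@NR;print('th',np.degrees(th).round(2),'ang err',np.degrees(np.arccos(n@NR)).round(2),'tip',tip.round(4),'gap',-k.round(4),'inplane',(d-k*NR).round(4),'tip px',proj(w,tip).round(1))
E
python3 - <<'E'
from h import *
s,w=wrist();tipnow(s,w)
h=w['pixels'].astype(int)
mm=((h[...,0]-h[...,1])>25)&((h[...,2]-h[...,1])>-20)&(h[...,0]>110)
n,l,st,ce=cv2.connectedComponentsWithStats(mm.astype(np.uint8));print([(ce[k].round(1),st[k].tolist()) for k in range(1,n) if st[k,4]>60][:4],proj(w,DOT))
E
```

```text
pos [ 0.5426 -0.1054  0.2433] toolz [ 0.0158  0.0367 -0.9992] yaw -83.13 F [ 0.6 -0.6 -1.9]
th 19.56 ang err 2.0 tip [ 0.5761 -0.098   0.1547] gap 0.0099 inplane [-0.0005 -0.0034 -0.0003] tip px [319.6 170.3]
[(array([250.4,  53.4]), [241, 43, 19, 22, 329]), (array([471.5, 120. ]), [462, 111, 20, 19, 310]), (array([323.9, 163.6]), [312, 156, 23, 19, 272]), (array([611.5, 258.3]), [572, 211, 68, 90, 4454])] [324.02745958 164.98566471]
```

Call:
{"op": "play_rows", "data": {
  "series": [
    {"fingers": 1,"dx": 1,"dy": -1.5,"dz": -2.5,"turn": 0},
    {"fingers": 1,"dx": 1,"dy": -1.5,"dz": -2.5,"turn": 0},
    {"fingers": 1,"dx": 0.7,"dy": 0,"dz": -2,"turn": 0},
    {"fingers": 1,"dx": 0,"dy": 0,"dz": 0,"turn": 0},
    {"fingers": 1,"dx": 0,"dy": 0,"dz": 0,"turn": 0}
  ]
}}

```text
clock: 27.57
position: [0.5458, -0.1091, 0.2361]
ee_rot: [-0.019, 0.748, -0.664, -0.006]
contact_force: [-0.9, -0.7, -1.7]
width: 0.0202
```

Run:
```python
from h import *
s,w=wrist();tipnow(s,w)
```

```text
pos [ 0.5458 -0.1091  0.2361] toolz [ 0.0169  0.0361 -0.9992] yaw -83.15 F [-0.9 -0.7 -1.7]
th 19.61 ang err 1.95 tip [ 0.5794 -0.1018  0.1475] gap 0.0022 inplane [-0.0012  0.0007 -0.0004] tip px [319.6 170.3]
```

Now the last few millimetres, checking after each press.

Call:
{"op": "play_rows", "data": {
  "series": [
    {"fingers": 1,"dx": 0,"dy": 0.4,"dz": -2,"turn": 0},
    {"fingers": 1,"dx": 0.5,"dy": 0,"dz": -2,"turn": 0},
    {"fingers": 1,"dx": 0,"dy": 0,"dz": 0,"turn": 0}
  ]
}}

```text
clock: 27.87
position: [0.5464, -0.1088, 0.2323]
ee_rot: [-0.019, 0.748, -0.664, -0.005]
contact_force: [0.2, -0.3, 0.1]
width: 0.0206
```

Call:
{"op": "play_rows", "data": {
  "series": [
    {"fingers": 1,"dx": 0.7,"dy": 0,"dz": -2,"turn": 0},
    {"fingers": 1,"dx": 0,"dy": 0,"dz": 0,"turn": 0},
    {"fingers": 1,"dx": 0,"dy": 0,"dz": 0,"turn": 0}
  ]
}}

```text
clock: 28.12
position: [0.547, -0.1087, 0.2308]
ee_rot: [-0.019, 0.748, -0.664, -0.005]
contact_force: [-0.4, 0.4, -0.0]
width: 0.0206
```

Run:
```python
from h import *
for _ in range(4):
    s,w=wrist();tipnow(s,w)
a=w['pixels'];print([(y,a[y,321].tolist()) for y in range(156,192,2)]);save(w,'m.png')
```

```text
pos [ 0.547  -0.1087  0.2308] toolz [ 0.0179  0.0359 -0.9992] yaw -83.15 F [-0.4  0.4 -0. ]
th 19.67 ang err 1.92 tip [ 0.5807 -0.1014  0.1422] gap -0.0032 inplane [-0.0006  0.0005 -0.0002] tip px [319.6 170.3]
pos [ 0.547  -0.1087  0.2307] toolz [ 0.0179  0.0359 -0.9992] yaw -83.15 F [-0.6  0.4  1. ]
th 19.67 ang err 1.93 tip [ 0.5807 -0.1013  0.1422] gap -0.0032 inplane [-0.0006  0.0005 -0.0002] tip px [319.6 170.3]
pos [ 0.547  -0.1087  0.2307] toolz [ 0.0179  0.0359 -0.9992] yaw -83.15 F [-1.   0.1  0.9]
th 19.67 ang err 1.93 tip [ 0.5807 -0.1013  0.1422] gap -0.0032 inplane [-0.0006  0.0005 -0.0002] tip px [319.6 170.3]
pos [ 0.547  -0.1087  0.2307] toolz [ 0.0179  0.036  -0.9992] yaw -83.16 F [-1.3  0.   0.7]
th 19.67 ang err 1.93 tip [ 0.5807 -0.1014  0.1422] gap -0.0032 inplane [-0.0006  0.0005 -0.0002] tip px [319.6 170.3]
[(156, [69, 122, 86]), (158, [70, 121, 86]), (160, [71, 122, 87]), (162, [71, 123, 88]), (164, [174, 141, 128]), (166, [220, 177, 170]), (168, [180, 142, 129]), (170, [152, 113, 53]), (172, [128, 114, 94]), (174, [125, 118, 111]), (176, [124, 118, 110]), (178, [125, 119, 111]), (180, [125, 117, 112]), (182, [125, 117, 111]), (184, [125, 118, 111]), (186, [121, 114, 106]), (188, [91, 86, 80]), (190, [30, 33, 23])]
```

Call:
{"op": "play_rows", "data": {
  "series": [
    {"fingers": 1,"dx": 0.2,"dy": 0.1,"dz": -1.2,"turn": 0},
    {"fingers": 1,"dx": 0.4,"dy": 0.1,"dz": -1.2,"turn": 0},
    {"fingers": 1,"dx": 0,"dy": 0,"dz": 0,"turn": 0},
    {"fingers": 1,"dx": 0,"dy": 0,"dz": 0,"turn": 0}
  ]
}}

```text
clock: 28.65
position: [0.5477, -0.1085, 0.2286]
ee_rot: [-0.019, 0.748, -0.664, -0.005]
contact_force: [-0.8, -0.9, 1.1]
width: 0.0204
```

Run:
```python
from h import *
F=[]
for _ in range(16):
    s,w=wrist();F.append(s['contact_force'])
tipnow(s,w);F=np.array(F);print(F.mean(0),F.std(0));d=F.mean(0)-[0,0,-1.7];print('normal',d@NR,'press mm',(d@NR-1.2)/.3)
h=w['pixels'].astype(int)
mm=((h[...,0]-h[...,1])>25)&((h[...,2]-h[...,1])>-20)&(h[...,0]>110)
n,l,st,ce=cv2.connectedComponentsWithStats(mm.astype(np.uint8));print([(ce[k].round(1),st[k].tolist()) for k in range(1,n) if st[k,4]>40 and abs(ce[k][0]-320)<30],proj(w,DOT),proj(w,roof([.5906,-.0994,.122],(0,8,12))))
s2=circ(w,DOT,19.7,0,.01,0);print('dot extent pred',s2.min(0),s2.max(0))
```

```text
pos [ 0.5477 -0.1085  0.2285] toolz [ 0.0184  0.0358 -0.9992] yaw -83.15 F [-0.5 -0.2  0.8]
th 19.7 ang err 1.91 tip [ 0.5815 -0.1012  0.1399] gap -0.0056 inplane [-0.0006  0.0004 -0.0002] tip px [319.6 170.3]
[-0.63955971 -0.02444087  0.92143774] [0.47352203 0.41382339 0.35621152]
normal 2.6815123047928937 press mm 4.938374349309646
[(array([315.2, 171.2]), [306, 165, 24, 18, 170])] [318.84021444 174.60334176] [318.61752261 174.50765958]
dot extent pred [306.37557503 163.74962147] [331.32993292 184.87976468]
```

Call:
{"op": "play_rows", "data": {
  "series": [
    {"fingers": 1,"dx": 0,"dy": 0,"dz": -0.7,"turn": 0},
    {"fingers": 1,"dx": 0,"dy": 0,"dz": 0,"turn": 0},
    {"fingers": 1,"dx": 0,"dy": 0,"dz": 0,"turn": 0}
  ]
}}

```text
clock: 29.7
position: [0.5479, -0.1085, 0.2279]
ee_rot: [-0.02, 0.748, -0.664, -0.005]
contact_force: [-1.1, 0.4, 0.6]
width: 0.0206
```

Run:
```python
from h import *
F=[]
for _ in range(16):
    s,w=wrist();F.append(s['contact_force'])
tipnow(s,w);F=np.array(F);d=F.mean(0)-[0,0,-1.7];print('normal',d@NR,'press mm',(d@NR-1.2)/.3,s['clock'])
if abs(((d@NR-1.2)/.3)-6)<1.8: sign_off();print('signed off')
```

```text
pos [ 0.5479 -0.1084  0.2279] toolz [ 0.0189  0.0359 -0.9992] yaw -83.16 F [-0.8  0.   0.7]
th 19.72 ang err 1.9 tip [ 0.5817 -0.1011  0.1393] gap -0.0062 inplane [-0.0005  0.0004 -0.0002] tip px [319.6 170.3]
normal 2.810905040176743 press mm 5.369683467255809 30.45
the job is handed in; nothing more can be done
signed off
```

I turned the turntable anticlockwise to its stop, took the full-size yellow probe out of the blue stand and handed in at 30.5 s, still pressing its foot on the pink dot.

**Turntable:** the last picture showed the steel lug against the red stop, with the low front of the roof facing the robot.

**Tilting the probe:** the moves allow no tilt, so I pivoted the probe in the grip against the stand's hole. The hand then drifted about 8° out of tilt on fast moves. I corrected that by pressing the probe's nose against the stand's side at up to about 10 N. The stand is fixed.

Last checks:

| Check | Result |
|---|---|
| Foot position relative to the dot's centre | about 0.7 mm off |
| Squareness to the roof | about 1.9° off, mostly a sideways lean I left uncorrected |
| Press depth from position | about 6.2 mm |
| Press depth from wrist force (about 2.8 N) | about 5.4 mm |

- **Press depth:** the two figures disagree by about 0.8 mm, on either side of half way (6 mm). The force readings are noisy.
- **Squareness:** this and the foot position come from the camera fit and the calibration, not from a direct measurement.
- **First handle grasp:** it missed by about 20 mm and closed on nothing. The second attempt held.
- **Other things on the bench:** I touched none of the other loose things, but I did not check their positions one by one at the end.

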